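Turn film-faced cover panels over, stack them in the packing cradle and shut its cover

TASK

Two or three flat cover panels lie on the grey riser with their blue film side up. They are too wide and thin to grip as they lie, but can be slid part way over the riser's yellow edge to get hold of them. Turn each one over so that its white side is up, stack them all flat in the red packing cradle, pushed fully home against its back stop, and only then swing the clear cover fully shut. Leave the other things on the bench where they are.

Things in the scene. Friction and masses are not known exactly. Their poses are not given: they have to be found in the camera images.
- panel0: flat rigid panel, 90 (x) by 150 (y) by 6 (z) mm, 0.11 kg, too wide to grip across, blue film face on +z, white face on -z; it starts on the riser, blue up, its 90 mm side nearer the aisle being the end at its own -y. Origin at its centre, in the middle of its thickness. May be absent (two or three are there)
- panel1: flat rigid panel, 90 (x) by 150 (y) by 6 (z) mm, 0.11 kg, too wide to grip across, blue film face on +z, white face on -z; it starts on the riser, blue up, its 90 mm side nearer the aisle being the end at its own -y. Origin at its centre, in the middle of its thickness. May be absent (two or three are there)
- panel2: flat rigid panel, 90 (x) by 150 (y) by 6 (z) mm, 0.11 kg, too wide to grip across, blue film face on +z, white face on -z; it starts on the riser, blue up, its 90 mm side nearer the aisle being the end at its own -y. Origin at its centre, in the middle of its thickness. May be absent (two or three are there)
- riser: fixed block, 360 (x) by 260 (y) by 90 mm high, flat grey top with nothing raised on it; origin at the centre of its underside. Its -y side, with a yellow stripe, overlooks the open aisle between riser and cradle. Upper 20 mm overhang the blue base by 15 mm all round
- riser_edge (a point): middle of the riser's top edge on the aisle side (riser frame 0, -130, 90 mm); the edge runs along the point's x, the aisle lies to its -y
- cradle: fixed cradle for a stack of panels lying lengthwise along y; origin centre of underside, +y looks to the aisle and is open. Plywood deck 90 mm up, x +-75, y -90 to +80 mm. Walls 26 mm above the deck: side walls, inner faces at x = +-51, from y = -82 to +38 mm; back stop, inner face at y = -76 mm
- cradle_home (a point): point on the deck under the centre of a panel that is fully home (cradle frame 0, -1, 90 mm); the long side of the panel along the point's y
- cradle_edge (a point): middle of the deck's edge on the aisle side (cradle frame 0, 80, 90 mm)
- cover (a joint): hinge angle of the clear cover in rad: 0 is shut (lying level over the cradle), it starts standing open at about 1.6 to 1.9, stop at 2.0. Stiff hinge: it stays where it is left, and takes about 2 to 4 N at the free edge to move
- cover_hinge (a point): middle of the cover's hinge line (cradle frame 0, -88, 117 mm); the hinge runs along the cradle's x; the plate's outer face lies 5 mm and its inner face 0 mm outward of this line
- cover_edge (a point): middle of the cover's free edge, a yellow bar 114 mm long, 154 mm from the hinge. The cover is a clear plate 110 mm wide, 5 mm thick (8 at the bar), with yellow side strips. The point's z is the normal of its outer face, which is up when shut; the outer face lies 1 mm (plate) or 4 mm (bar) beyond this point along z
- spray: white spray bottle, 60 mm across, 170 high; a bystander, to be left alone. Origin at its underside
- tape: yellow tape roll, 100 mm across, 25 high; a bystander, to be left alone. Origin at its underside
- driver: screwdriver lying on the bench; a bystander, to be left alone. Origin at its underside
- mug: blue mug, 80 mm across, 90 high; a bystander, to be left alone. Origin at its underside
- trimmer: yellow air trimmer lying on the bench, about 200 mm long, 40 high; a bystander, to be left alone. Origin at its underside
- carton: cardboard carton, 120 by 90 by 70 mm; a bystander, to be left alone. Origin at its underside
- knurl: black disc knob, 50 mm across, 12 high; a bystander, to be left alone. Origin at its underside
There are look-alikes about, which are no part of the job. What is shaped like the panel2 but orange is not meant. Leave any orange look-alike of the panel0 alone.

How it is judged:
By the outcome, as a careful person would: the job done as asked, in the order asked, and still so for the second after the job is handed in, with the robot touching nothing.
Of panel0, panel1, panel2 only 2 to 3 are there at a start; the rules pass over those that are not, and their reading is None.
At some moment in a run one of panel0, panel1, panel2 may be knocked a few centimetres aside while the robot is not near it.
It also fails if it takes over 210 s, if anything falls off the work surface, if the arm or the gripper's body presses on something with over 40 N, if the wrist force passes 120 N, or if a joint passes its speed limit or range.

ROBOT

A 6-joint arm with a two-finger parallel gripper is mounted at the origin on the work surface. World frame = base frame: x ahead of the robot, y to its left, z up, the work surface at z = 0. Lengths are in m, angles in degrees, forces in N, time in s.
With the tool pointing down it reaches from about 0.3 to 0.775 m from the base axis. Payload 14.6 kg.
Tool frame: the origin (TCP) lies between the finger pads; the fingertips stand 25 mm ahead of it and the grasp point (between the pads) lies 6 mm ahead of it; z points along the fingers, y is the line along which they close (so a half turn about z gives the same grasp; the last joint's range is limited). The gripper opens to 85 mm and grips with 20 to 120 N. Pads are 22 mm wide; open, the fingers measure 114 mm over their backs; the gripper's body (76 mm by 85 mm) begins 54 mm behind the grasp point. The pads swing forward as they close: fully open they stand 13 mm farther back than shut.
Start: joints at [-78.873, 17.183, 87.147, -0, 75.671, -3.816], TCP at [0.142, -0.531, 0.256] pointing down, gripper open.
Joint ranges: [-173.82, 173.82], [-45.26, 126.66], [13.44, 144.39], [-59.66, 239.66], [0, 175.72], [-146.38, 146.38]. Speed limits (degrees/s): [127.2, 127.2, 147.25, 180, 180, 180].

INTERFACE

Orientations are given as a 3x3 rotation matrix whose columns are the frame's x, y, z axes.
In Python, from cell import manip gives the robot as it stands. The module is installed in compiled form; this text tells all that it offers.
- The arm moves only by the tool jog_arm, never from a script. Its argument "commands" is a list of rows, each an object of numbers: "x", "y", "z": the shift along the tool's x, y, z in m; "rx", "ry", "rz": the turn, a rotation vector about the tool's x, y, z in rad. In form: [{"x": .., "y": .., "z": .., "rx": .., "ry": .., "rz": ..}, ...]. A call has 1 to 10 rows; each row shifts and turns the commanded pose from where the row before left it, along the tool's axes as they then stand; what a row does not reach is not made up. A row lasts 1/12 s, in which the tool goes at most 41.7 mm and 7.16 degrees, less where a joint would pass 70% of its speed; a pose out of reach is approached as far as the arm can. A call with a gripper value outside its range is refused whole. "claw" is the opening, from 0 (shut) to 1 (fully open), set as the call begins (left out, the last holds). The fingers move at their own pace and stop on an object; the grip force is fixed at half the most. Time passes only in rows, so rows that do not move let the fingers close. It gives the time, the measured TCP pose, the force, the opening and the grip force at its end, in the units of the state.
- manip.read_state(): the state, without advancing time (a new reading comes with each control period).
- manip.get_image(name): name is "scene" or "top" or "wrist"; returns a dict with "color" (420x560x3 uint8, red, green, blue), "vfov" (degrees; the focal length in pixels is half the picture's height over the tangent of half this angle, whatever the lens; pixels are square), "cx", "cy" (the principal point, pixels), "rvec" (rotation vector, rad) and "tvec" (3), from world to camera coordinates, as OpenCV has them; the wrist camera has in their place "T_tool_cam" (4x4, takes a point from camera to tool coordinates, whose origin is the TCP and whose axes are the flange's). Camera axes: x right, y down, z forward; pixel columns grow to the right and rows downward; lengths in m; the calibration is good to about 2 mm. A picture is of the moment at which its call begins: read the wrist's pose just before it. There is no depth.
- manip.job_done(): hands the job in; it is judged then, once.
The state is a dict: "t": time; "joint_pos": joint angles; "joint_vel": joint speeds; "joint_torque": joint torques, N m; "ee_pos": TCP position; "orientation": TCP orientation; "contact_force": force on the tool from outside, world axes, zero at the start; "moment": the same for the moment, N m; "gripper_width": finger opening in m; "grasp_force": force on a finger pad.
Only numpy, scipy, OpenCV 4.12 (cv2) and the standard library are available. Lean on these libraries where they do the work, as an engineer would, in place of code of your own. Each camera call takes 0.05 s, during which the arm holds its last target. There are 200 camera calls.

## Working session

There is one attempt and no reset: what is moved stays moved. The work goes in short steps, Python scripts to look and compute and a tool call to move; the robot and the scene stay as the last step left them, time stands still between calls to the robot, and variables do not carry over. Pictures are saved under pics/ and viewed, at most 14 in all, crops included, and the job is handed in when it is done.

Besides the shell and the picture viewer there is one more tool, called by a JSON object that holds its "name" and its "arguments". jog_arm: Moves the arm, as the interface text tells. Its arguments: {"type":"object","properties":{"commands":{"type":"array","items":{"type":"object","properties":{"x":{"type":"number"},"y":{"type":"number"},"z":{"type":"number"},"rx":{"type":"number"},"ry":{"type":"number"},"rz":{"type":"number"}}}},"claw":{"type":"number"}},"required":["commands"]}

```bash
mkdir -p pics
cat > h.py <<'E'
import numpy as np, cv2
from cell import manip
def snap(n,f):
    s=manip.read_state(); im=manip.get_image(n); cv2.imwrite('pics/'+f,im['color'][:,:,::-1]); return s,im
def cam(im,s=None):
    f=210/np.tan(np.radians(im['vfov'])/2)
    K=np.array([[f,0,im['cx']],[0,f,im['cy']],[0,0,1.]])
    if 'rvec' in im:
        R=cv2.Rodrigues(np.array(im['rvec'],float))[0]; t=np.array(im['tvec'],float).ravel()
        return K,R.T,-R.T@t
    T=np.array(im['T_tool_cam']); Re=np.array(s['orientation']); p=np.array(s['ee_pos'])
    return K,Re@T[:3,:3],Re@T[:3,3]+p
def ray(C,uv,z):
    K,R,c=C; d=R@np.linalg.inv(K)@np.array([uv[0],uv[1],1.]); return c+d*(z-c[2])/d[2]
def proj(C,P):
    K,R,c=C; q=K@(R.T@(np.array(P)-c)); return q[:2]/q[2]
E
python3 - <<'E'
from h import *
for n in('scene','top'):
    s,im=snap(n,n+'0.png'); C=cam(im); print(n,im['vfov'],im['cx'],im['cy'],C[2].round(3))
    for k in im:
        if k not in('color',): print(k,im[k])
print(s)
E
```

```text
scene 47.457408633555744 288.51526914468866 209.03088331109146 [ 1.586 -0.318  1.375]
vfov 47.457408633555744
cx 288.51526914468866
cy 209.03088331109146
rvec [ 2.04445414  1.3890266  -0.53464409]
tvec [-0.29892994 -0.24377853  2.08799794]
top 43.785522548344936 274.24062227062785 209.1040819242972 [0.217 0.112 1.686]
vfov 43.785522548344936
cx 274.24062227062785
cy 209.1040819242972
rvec [ 2.13321176 -2.13241708  0.17212935]
tvec [0.11948166 0.49206428 1.626451  ]
{'t': 0.05, 'joint_pos': array([-7.88723148e+01,  1.72169582e+01,  8.71813531e+01, -2.84210511e-03,
        7.56716803e+01, -3.81587676e+00]), 'joint_vel': array([ 0.04232731,  0.10042137, -0.02205772, -0.01608496, -0.09038292,
        0.00565406]), 'joint_torque': array([ 1.66712507e-03, -5.44954920e+01, -3.62806356e+01, -2.66994891e-05,
        3.06674607e-03,  5.10200351e-06]), 'ee_pos': array([ 0.1417724 , -0.53118988,  0.2557008 ]), 'orientation': array([[ 9.66177134e-01,  2.57879170e-01, -2.82918367e-04],
       [ 2.57879323e-01, -9.66176402e-01,  1.18934155e-03],
       [ 3.33573617e-05, -1.22207341e-03, -9.99999253e-01]]), 'contact_force': array([-0.54303639, -0.59912306, -0.09971354]), 'moment': array([-0.02550985,  0.0453204 ,  0.02096256]), 'grasp_force': 0.0, 'gripper_width': 0.08520396397126746}
```

View pics/scene0.png

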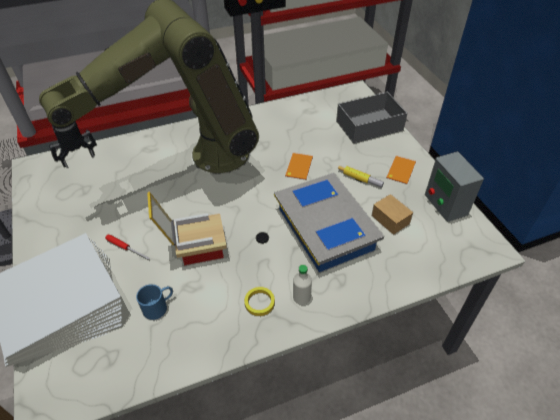

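View pics/top0.png

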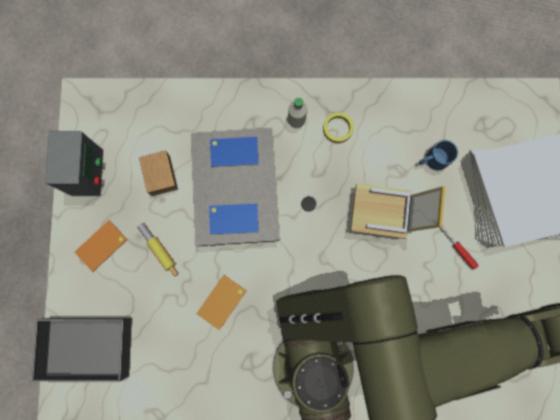

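Scene: the blue panels are at top-view pixels (235,152) and (234,218) on the grey riser. Look-alikes: orange plates at (100,246) and (221,302) on the bench, not meant. The blue mug at (440,155) isn't a panel either. I choose the two blue ones, so two panels are present. Cradle deck is at (382,211), with the open cover at (427,208).

Run:
```python
from h import *
im=manip.get_image('top'); C=cam(im); I=im['color']; hsv=cv2.cvtColor(I,cv2.COLOR_RGB2HSV)
m=cv2.inRange(hsv,(105,150,80),(125,255,255))
for c in cv2.findContours(m,0,1)[0]:
    if cv2.contourArea(c)<300: continue
    b=cv2.boxPoints(cv2.minAreaRect(c)); P=np.array([ray(C,q,.096)[:2] for q in b])
    print('blue',b.mean(0).round(0),P.mean(0).round(4),'\n',P.round(3),np.linalg.norm(P-np.roll(P,1,0),axis=1).round(3))
g=cv2.inRange(hsv,(0,0,60),(179,40,135))|m
g[:, :185]=0; g[:,285:]=0; g[:120]=0; g[255:]=0
g=cv2.morphologyEx(g,cv2.MORPH_CLOSE,np.ones((9,9)))
c=max(cv2.findContours(g,0,1)[0],key=cv2.contourArea); b=cv2.boxPoints(cv2.minAreaRect(c))
P=np.array([ray(C,q,.09)[:2] for q in b]); print('riser',b.round(0),P.round(3),np.linalg.norm(P-np.roll(P,1,0),axis=1).round(3))
w=cv2.inRange(hsv,(12,70,110),(22,200,255)); w[:,:345]=0; w[:,415:]=0
c=max(cv2.findContours(w,0,1)[0],key=cv2.contourArea); b=cv2.boxPoints(cv2.minAreaRect(c))
P=np.array([ray(C,q,.09)[:2] for q in b]); print('deck',b.round(0),P.round(3),np.linalg.norm(P-np.roll(P,1,0),axis=1).round(3))
crop=cv2.resize(I[115:255,180:460],(784,392),interpolation=cv2.INTER_CUBIC); cv2.imwrite('pics/c1.png',crop[:,:,::-1])
```

```text
blue [233. 218.] [0.4549 0.2463] 
 [[0.49  0.318]
 [0.497 0.179]
 [0.42  0.175]
 [0.413 0.313]] [0.077 0.139 0.077 0.138]
blue [234. 151.] [0.6673 0.2476] 
 [[0.703 0.321]
 [0.712 0.18 ]
 [0.631 0.175]
 [0.622 0.314]] [0.081 0.141 0.082 0.14 ]
riser [[192. 133.]
 [270. 129.]
 [273. 174.]
 [194. 178.]] [[0.728 0.38 ]
 [0.74  0.132]
 [0.596 0.125]
 [0.584 0.37 ]] [0.145 0.249 0.145 0.245]
deck [[352. 212.]
 [356. 188.]
 [407. 197.]
 [403. 221.]] [[ 0.476 -0.12 ]
 [ 0.552 -0.136]
 [ 0.522 -0.294]
 [ 0.447 -0.277]] [0.16  0.077 0.161 0.077]
```

View pics/c1.png

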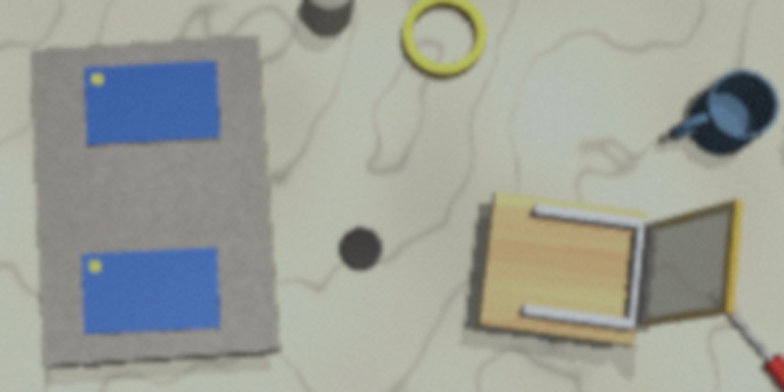

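Two blue panels are confirmed, with a yellow dot at the far (+y) corner of each. The riser's aisle edge runs from crop pixel (258,38) to (279,352). The cradle deck opens towards the riser, and the screwdriver tip lies close to the cover's free edge. Next I move the arm clear and collect joint and pose data to fit the kinematics.

{"name": "jog_arm", "arguments": {"commands": [{"z":-0.04},{"z":-0.04},{"z":-0.04},{"z":-0.04},{"rx":0.12},{"rx":0.12},{"rx":0.12},{"rx":0.12},{"rx":0.12}], "claw": 0}}

```text
$.commands[0]: bad value
```

```bash
cat > st.py <<'E'
import json
from h import *
s=manip.read_state(); open('data.txt','a').write(json.dumps([list(s['joint_pos']),list(s['ee_pos']),np.array(s['orientation']).tolist()])+'\n')
print(s['t'],s['joint_pos'].round(1),s['ee_pos'].round(4),'\n',np.array(s['orientation']).round(3),s['contact_force'].round(1),s['gripper_width'],s['grasp_force'])
E
python3 st.py
python3 - <<'E'
from h import *
im=manip.get_image('top'); C=cam(im)
f=lambda q:((np.array(q)+.5)/2.8-.5+np.array([180,115]))
for n,L in (('riser',[(32,52),(258,38),(279,352),(46,366)]),('deck',[(496,195),(645,212),(634,345),(478,328)])):
    P=np.array([ray(C,f(q),.09)[:2] for q in L]); print(n,P.round(3),np.linalg.norm(P-np.roll(P,1,0),axis=1).round(3),P.mean(0).round(4))
E
```

```text
0.15 [-78.9  17.2  87.2   0.   75.7  -3.8] [ 0.1418 -0.5313  0.2559] 
 [[ 0.966  0.258 -0.   ]
 [ 0.258 -0.966  0.001]
 [ 0.    -0.001 -1.   ]] [ 0.3 -0.6  0.3] 0.08542109625511946 0.0
riser [[0.728 0.384]
 [0.744 0.127]
 [0.387 0.104]
 [0.371 0.359]] [0.358 0.257 0.359 0.255] [0.5576 0.2433]
deck [[ 0.562 -0.138]
 [ 0.543 -0.303]
 [ 0.394 -0.285]
 [ 0.413 -0.115]] [0.151 0.166 0.15  0.171] [ 0.4781 -0.2101]
```

{"name": "jog_arm", "arguments": {"commands": [{"rx":-0.12},{"rx":-0.12},{"rx":-0.12},{"rx":-0.12},{"rx":-0.12},{"x":0.025,"y":-0.0267},{"x":0.025,"y":-0.0267},{"x":0.025,"y":-0.0267},{"x":0.025,"y":-0.0267},{"x":0.025,"y":-0.0267}]}}

```text
$.commands[0]: bad value
```

{"name": "jog_arm", "arguments": {"commands": [{"x":0.025,"y":-0.0267},{"x":0.025,"y":-0.0267},{"x":0.025,"y":-0.0267},{"x":0.025,"y":-0.0267},{"x":0.025,"y":-0.0267},{"x":0.025,"y":-0.0267},{"x":0.025,"y":-0.0267},{"x":0.025,"y":-0.0267}]}}

```text
$.commands[0]: bad value
```

```bash
python3 st.py
```

```text
0.2 [-78.9  17.2  87.2  -0.   75.7  -3.8] [ 0.1418 -0.5313  0.2559] 
 [[ 0.966  0.258 -0.   ]
 [ 0.258 -0.966  0.001]
 [ 0.    -0.001 -1.   ]] [ 0.1  0.1 -0.4] 0.08519953835074048 0.0
```

{"name": "jog_arm", "arguments": {"commands": [{"x":0.025,"y":-0.0267},{"x":0.025,"y":-0.0267},{"x":0.025,"y":-0.0267},{"x":0.025,"y":-0.0267},{"x":0.025,"y":-0.0267},{"ry":0.12},{"ry":0.12},{"ry":0.12},{"ry":0.12},{"ry":0.12}]}}

```text
$.commands[0]: bad value
```

```bash
python3 st.py
```

```text
0.2 [-78.9  17.2  87.2  -0.   75.7  -3.8] [ 0.1418 -0.5313  0.2559] 
 [[ 0.966  0.258 -0.   ]
 [ 0.258 -0.966  0.001]
 [ 0.    -0.001 -1.   ]] [ 0.1  0.1 -0.4] 0.08519953835074048 0.0
```

{"name": "jog_arm", "arguments": {"commands": [{"ry":-0.12},{"ry":-0.12},{"ry":-0.12},{"ry":-0.12},{"ry":-0.12},{"rx":0.12},{"rx":0.12},{"rx":0.12},{"rx":0.12},{"rx":0.12}]}}

```text
$.commands[0]: bad value
```

```bash
python3 st.py
```

```text
0.2 [-78.9  17.2  87.2  -0.   75.7  -3.8] [ 0.1418 -0.5313  0.2559] 
 [[ 0.966  0.258 -0.   ]
 [ 0.258 -0.966  0.001]
 [ 0.    -0.001 -1.   ]] [ 0.1  0.1 -0.4] 0.08519953835074048 0.0
```

{"name": "jog_arm", "arguments": {"commands": [{"x":0,"y":0,"z":-0.04,"rx":0,"ry":0,"rz":0},{"x":0,"y":0,"z":-0.04,"rx":0,"ry":0,"rz":0},{"x":0,"y":0,"z":-0.04,"rx":0,"ry":0,"rz":0},{"x":0,"y":0,"z":-0.04,"rx":0,"ry":0,"rz":0},{"x":0,"y":0,"z":0,"rx":0.12,"ry":0,"rz":0},{"x":0,"y":0,"z":0,"rx":0.12,"ry":0,"rz":0},{"x":0,"y":0,"z":0,"rx":0.12,"ry":0,"rz":0},{"x":0,"y":0,"z":0,"rx":0.12,"ry":0,"rz":0},{"x":0,"y":0,"z":0,"rx":0.12,"ry":0,"rz":0}], "claw": 0}}

```text
t: 0.95
ee_pos: [0.1419, -0.5315, 0.4166]
orientation: [[0.966, 0.212, -0.147], [0.258, -0.794, 0.55], [0.0, -0.569, -0.822]]
contact_force: [0.0, 0.5, 1.3]
gripper_width: -0.0001
grasp_force: 0.0
```

```bash
python3 st.py
```

```text
0.95 [-78.2  32.1  50.6  -2.4 132.   -4.1] [ 0.1419 -0.5315  0.4166] 
 [[ 0.966  0.212 -0.147]
 [ 0.258 -0.794  0.55 ]
 [ 0.    -0.569 -0.822]] [0.  0.5 1.3] -5.056800804824283e-05 0.0
```

{"name": "jog_arm", "arguments": {"commands": [{"x":0,"y":0,"z":0,"rx":-0.12,"ry":0,"rz":0},{"x":0,"y":0,"z":0,"rx":-0.12,"ry":0,"rz":0},{"x":0,"y":0,"z":0,"rx":-0.12,"ry":0,"rz":0},{"x":0,"y":0,"z":0,"rx":-0.12,"ry":0,"rz":0},{"x":0,"y":0,"z":0,"rx":-0.12,"ry":0,"rz":0},{"x":0.025,"y":-0.0267,"z":0,"rx":0,"ry":0,"rz":0},{"x":0.025,"y":-0.0267,"z":0,"rx":0,"ry":0,"rz":0},{"x":0.025,"y":-0.0267,"z":0,"rx":0,"ry":0,"rz":0},{"x":0.025,"y":-0.0267,"z":0,"rx":0,"ry":0,"rz":0},{"x":0.025,"y":-0.0267,"z":0,"rx":0,"ry":0,"rz":0}]}}

```text
t: 1.78
ee_pos: [0.2285, -0.3685, 0.4162]
orientation: [[0.966, 0.257, 0.0], [0.257, -0.966, 0.0], [0.0, 0.0, -1.0]]
contact_force: [0.7, 0.5, 0.3]
gripper_width: -0.0002
grasp_force: 0.0
```

```bash
python3 st.py
```

```text
1.7833 [-63.   -2.3  88.3   0.   94.1  12. ] [ 0.2285 -0.3685  0.4162] 
 [[ 0.966  0.257  0.   ]
 [ 0.257 -0.966  0.   ]
 [ 0.     0.    -1.   ]] [0.7 0.5 0.3] -0.00023981925277165753 0.0
```

{"name": "jog_arm", "arguments": {"commands": [{"x":0.025,"y":-0.0267,"z":0,"rx":0,"ry":0,"rz":0},{"x":0.025,"y":-0.0267,"z":0,"rx":0,"ry":0,"rz":0},{"x":0.025,"y":-0.0267,"z":0,"rx":0,"ry":0,"rz":0},{"x":0.025,"y":-0.0267,"z":0,"rx":0,"ry":0,"rz":0},{"x":0.025,"y":-0.0267,"z":0,"rx":0,"ry":0,"rz":0},{"x":0.025,"y":-0.0267,"z":0,"rx":0,"ry":0,"rz":0},{"x":0.025,"y":-0.0267,"z":0,"rx":0,"ry":0,"rz":0},{"x":0.025,"y":-0.0267,"z":0,"rx":0,"ry":0,"rz":0},{"x":0.025,"y":-0.0267,"z":0,"rx":0,"ry":0,"rz":0},{"x":0.025,"y":-0.0267,"z":0,"rx":0,"ry":0,"rz":0}]}}

```text
t: 2.62
ee_pos: [0.4012, -0.0458, 0.4164]
orientation: [[0.966, 0.258, 0.0], [0.258, -0.966, -0.0], [0.0, 0.0, -1.0]]
contact_force: [-0.4, 0.1, 1.2]
gripper_width: 0.0001
grasp_force: 0.0
```

```bash
python3 st.py
```

```text
2.6167 [-11.7  -6.4  92.   -0.   94.4  63.3] [ 0.4012 -0.0458  0.4164] 
 [[ 0.966  0.258  0.   ]
 [ 0.258 -0.966 -0.   ]
 [ 0.     0.    -1.   ]] [-0.4  0.1  1.2] 0.00010694107106722829 0.0
```

{"name": "jog_arm", "arguments": {"commands": [{"x":0.025,"y":-0.0267,"z":0,"rx":0,"ry":0,"rz":0},{"x":0.025,"y":-0.0267,"z":0,"rx":0,"ry":0,"rz":0},{"x":0.025,"y":-0.0267,"z":0,"rx":0,"ry":0,"rz":0},{"x":0,"y":0,"z":0,"rx":0,"ry":0.12,"rz":0},{"x":0,"y":0,"z":0,"rx":0,"ry":0.12,"rz":0},{"x":0,"y":0,"z":0,"rx":0,"ry":0.12,"rz":0},{"x":0,"y":0,"z":0,"rx":0,"ry":0.12,"rz":0},{"x":0,"y":0,"z":0,"rx":0,"ry":0.12,"rz":0}]}}

```text
t: 3.28
ee_pos: [0.4526, 0.049, 0.4168]
orientation: [[0.794, 0.257, 0.551], [0.212, -0.966, 0.146], [0.57, 0.001, -0.822]]
contact_force: [0.5, 0.5, 0.2]
gripper_width: 0.0005
grasp_force: 0.0
```

```bash
python3 st.py
```

```text
3.2833 [ -3.4 -16.2 105.   12.1  58.4  68.4] [0.4526 0.049  0.4168] 
 [[ 0.794  0.257  0.551]
 [ 0.212 -0.966  0.146]
 [ 0.57   0.001 -0.822]] [0.5 0.5 0.2] 0.0005258270556308264 0.0
```

{"name": "jog_arm", "arguments": {"commands": [{"x":0,"y":0,"z":0,"rx":0,"ry":-0.12,"rz":0},{"x":0,"y":0,"z":0,"rx":0,"ry":-0.12,"rz":0},{"x":0,"y":0,"z":0,"rx":0,"ry":-0.12,"rz":0},{"x":0,"y":0,"z":0,"rx":0,"ry":-0.12,"rz":0},{"x":0,"y":0,"z":0,"rx":0,"ry":-0.12,"rz":0},{"x":0,"y":0,"z":0,"rx":-0.12,"ry":0,"rz":0},{"x":0,"y":0,"z":0,"rx":-0.12,"ry":0,"rz":0},{"x":0,"y":0,"z":0,"rx":-0.12,"ry":0,"rz":0},{"x":0,"y":0,"z":0,"rx":-0.12,"ry":0,"rz":0}]}}

```text
t: 4.03
ee_pos: [0.4529, 0.0491, 0.4168]
orientation: [[0.966, 0.228, 0.122], [0.258, -0.854, -0.451], [0.002, 0.467, -0.884]]
contact_force: [0.5, -0.6, -0.0]
gripper_width: -0.0
grasp_force: 0.0
```

```bash
python3 st.py
cat > kin.py <<'E'
import numpy as np, json
from scipy.optimize import least_squares
from scipy.spatial.transform import Rotation as Ro
D=np.pi/180
def fk(q,p):
    d1,a1,lat,L2,a3,L3,Lt=p; q=np.array(q)*D
    Rz=lambda a:Ro.from_euler('z',a).as_matrix(); Ry=lambda a:Ro.from_euler('y',a).as_matrix()
    R=Rz(q[0]); x=np.array([0,0,d1])+R@[a1,lat,0]
    R=R@Ry(q[1]); x=x+R@[0,0,L2]
    R=R@Ry(q[2]); x=x+R@[a3,0,L3]
    R=R@Rz(q[3])@Ry(q[4]); x=x+R@[0,0,Lt]
    return x,R@Rz(q[5])
d=[json.loads(l) for l in open('data.txt')]
p=least_squares(lambda p:np.concatenate([fk(q,p)[0]-x for q,x,R in d]),[.3,0,.04,.35,0,.35,.25]).x
F0=[fk(q,p)[1].T@np.array(R) for q,x,R in d]   # constant tool offset
LO=np.array([-173.82,-45.26,13.44,-59.66,0.01,-146.38]);HI=np.array([173.82,126.66,144.39,239.66,175.72,146.38])
def FK(q): x,R=fk(q,p); return x,R@F0[0]
def IK(x,R,q0):
    def e(q):
        a,b=FK(q); return np.r_[(a-x)*10,Ro.from_matrix(b.T@R).as_rotvec()]
    best=None
    rng=np.random.default_rng(0)
    for k in range(10):
        g=np.clip(q0 if k==0 else q0+rng.normal(0,50,6),LO+.1,HI-.1)
        r=least_squares(lambda u:e(u),g,bounds=(LO,HI),x_scale=50.)
        if best is None or r.cost<best.cost: best=r
        if best.cost<1e-8: break
    return best.x,np.sqrt(2*best.cost)
if __name__=='__main__':
    print(p.round(4)); print([np.linalg.norm(fk(q,p)[0]-x).round(4) for q,x,R in d])
    for f in F0: print(f.round(3).tolist())
E
python3 kin.py
```

```text
4.0333 [ 14.5   0.2  88.9 -27.8  90.5  89.3] [0.4529 0.0491 0.4168] 
 [[ 0.966  0.228  0.122]
 [ 0.258 -0.854 -0.451]
 [ 0.002  0.467 -0.884]] [ 0.5 -0.6 -0. ] -4.782486124092672e-05 0.0
[0.2212 0.     0.0366 0.4242 0.0409 0.4475 0.2198]
[np.float64(0.0), np.float64(0.0), np.float64(0.0), np.float64(0.0), np.float64(0.0), np.float64(0.0), np.float64(0.0), np.float64(0.0), np.float64(0.0)]
[[0.0, -1.0, -0.0], [1.0, 0.0, 0.0], [-0.0, -0.0, 1.0]]
[[0.0, -1.0, -0.0], [1.0, 0.0, 0.0], [-0.0, -0.0, 1.0]]
[[0.0, -1.0, -0.0], [1.0, 0.0, 0.0], [-0.0, -0.0, 1.0]]
[[0.0, -1.0, -0.0], [1.0, 0.0, 0.0], [-0.0, -0.0, 1.0]]
[[0.0, -1.0, -0.0], [1.0, 0.0, 0.0], [-0.0, -0.0, 1.0]]
[[0.0, -1.0, -0.0], [1.0, 0.0, 0.0], [-0.0, -0.0, 1.0]]
[[0.0, -1.0, 0.0], [1.0, 0.0, 0.0], [-0.0, 0.0, 1.0]]
[[0.0, -1.0, 0.0], [1.0, 0.0, 0.0], [-0.0, 0.0, 1.0]]
[[0.0, -1.0, 0.0], [1.0, 0.0, 0.0], [-0.0, 0.0, 1.0]]
```

```bash
cat > t1.py <<'E'
from kin import *
q0=np.array([14.5,0.2,88.9,-27.8,90.5,89.3])
def pose(yaw,el,flip):
    # tool z at azimuth yaw, elevation el (deg), tool y in vertical plane; flip=sign
    c,s=np.cos(el*D),np.sin(el*D); z=np.array([np.cos(yaw*D)*c,np.sin(yaw*D)*c,s])
    x=flip*np.array([np.sin(yaw*D),-np.cos(yaw*D),0]); return np.c_[x,np.cross(z,x),z]
def test(name,P,yaw,els):
    for el in els:
        for fl in(1,-1):
            q,e=IK(np.array(P),pose(yaw,el,fl),q0); print(name,P,yaw,el,fl,q.round(0),round(e,3))
if __name__=='__main__':
    test('gripA far',[.68,.05,.095],93,[0,-20])
    test('gripA near',[.46,.04,.095],93,[0,-20])
    test('place',[.49,-.05,.10],-97,[0,-20])
    test('sideB far',[.625,.09,.095],3,[0,-20])
    test('sideB near',[.415,.07,.095],3,[0,-20])
    test('sideB place',[.43,-.10,.10],-7,[0,-20])
    test('drop',[.5,-.0,.30],-90,[-90])
E
python3 t1.py
```

```text
gripA far [0.68, 0.05, 0.095] 93 0 1 [-17.  65.  63.  78. 105.  50.] 0.0
gripA far [0.68, 0.05, 0.095] 93 0 -1 [ -17.   65.   63.   78.  105. -130.] 0.0
gripA far [0.68, 0.05, 0.095] 93 -20 1 [-16.  57.  66.  63.  94.  52.] 0.0
gripA far [0.68, 0.05, 0.095] 93 -20 -1 [ -16.   57.   66.   63.   94. -128.] 0.0
gripA near [0.46, 0.04, 0.095] 93 0 1 [-25.  48. 102.  65. 103.  27.] 0.0
gripA near [0.46, 0.04, 0.095] 93 0 -1 [ -25.   48.  101.   64.  103. -146.] 0.112
gripA near [0.46, 0.04, 0.095] 93 -20 1 [-24.  38. 105.  57.  89.  32.] 0.0
gripA near [0.46, 0.04, 0.095] 93 -20 -1 [ -24.   38.  105.   57.   89. -146.] 0.021
place [0.49, -0.05, 0.1] -97 0 1 [ 12.  49.  91. -60. 102. -36.] 0.268
place [0.49, -0.05, 0.1] -97 0 -1 [ 12.  49.  91. -60. 102. 144.] 0.268
place [0.49, -0.05, 0.1] -97 -20 1 [ 12.  41.  98. -60.  87. -39.] 0.051
place [0.49, -0.05, 0.1] -97 -20 -1 [ 12.  41.  98. -60.  87. 141.] 0.051
sideB far [0.625, 0.09, 0.095] 3 0 1 [  6.  44. 116. 183.  69.  -1.] 0.0
sideB far [0.625, 0.09, 0.095] 3 0 -1 [ 14.  38. 113. 213.  54. 146.] 0.448
sideB far [0.625, 0.09, 0.095] 3 
[... 169 characters left out ...]
43. 183.  95.   0.] 0.0
sideB near [0.415, 0.07, 0.095] 3 0 -1 [ -9.  52. 141. 155. 111. 146.] 0.552
sideB near [0.415, 0.07, 0.095] 3 -20 1 [  9.  21. 144. 190.  54.  -4.] 0.087
sideB near [0.415, 0.07, 0.095] 3 -20 -1 [ 17.  13. 141. 221.  37. 146.] 0.329
sideB place [0.43, -0.1, 0.1] -7 0 1 [-28.  40. 141. 159.  91.  -0.] 0.0
sideB place [0.43, -0.1, 0.1] -7 0 -1 [ -37.   22.  141.  132.   61. -146.] 0.5
sideB place [0.43, -0.1, 0.1] -7 -20 1 [-27.  21. 143. 157.  55.   7.] 0.0
sideB place [0.43, -0.1, 0.1] -7 -20 -1 [ -33.   14.  140.  130.   41. -146.] 0.259
drop [0.5, -0.0, 0.3] -90 -90 1 [ -4.   9.  91.   0.  80. -94.] 0.0
drop [0.5, -0.0, 0.3] -90 -90 -1 [-4.  9. 91.  0. 80. 86.] 0.0
```

```bash
cat > t2.py <<'E'
from t1 import *
for az in(-85,-75,-65):
    for el in(0,-10):
        q,e=IK(np.array([.50,-.06,.105]),pose(az,el,1),np.array([12,49,91,-55,100,-36.])); print('place',az,el,q.round(0),round(e,3))
for nm,P in(('far',[.67,.06,.093]),('near',[.455,.04,.093])):
    for az in(55,65,75):
        q,e=IK(np.array(P),pose(az,0,1),np.array([-17,65,63,78,105,50.])); print(nm,az,q.round(0),round(e,3))
E
python3 t2.py
```

```text
place -85 0 [ 12.  44.  93. -60.  94. -40.] 0.448
place -85 -10 [ 11.  41.  96. -60.  87. -44.] 0.332
place -75 0 [ 12.  41.  96. -60.  88. -44.] 0.576
place -75 -10 [ 11.  37. 100. -60.  80. -49.] 0.453
place -65 0 [ 12.  36. 100. -60.  80. -50.] 0.696
place -65 -10 [  9.  37. 124. 240.  74. -14.] 0.322
far 55 [-16.  52.  93. 106.  79.  33.] 0.0
far 65 [-17.  54.  87.  96.  85.  38.] 0.0
far 75 [-17.  57.  80.  88.  92.  43.] 0.0
near 55 [-29.  42. 124.  96.  88.  14.] 0.0
near 65 [-29.  43. 118.  86.  91.  18.] 0.0
near 75 [-28.  45. 113.  78.  95.  22.] 0.0
```

```bash
cat > t2.py <<'E'
from t1 import *
for az in(-105,-112,-120):
    for el in(0,-10):
      for y in(-.06,-.1):
        q,e=IK(np.array([.50,y,.105]),pose(az,el,1),np.array([12,49,91,-55,100,-36.])); print('place',az,el,y,q.round(0),round(e,3))
for nm,P in(('far',[.67,.06,.093]),('near',[.455,.04,.093])):
    for az in(102,109,117):
      for f in(1,-1):
        q,e=IK(np.array(P),pose(az,0,f),np.array([-17,65,63,78,105,50.])); print(nm,az,q.round(0),round(e,3))
E
python3 t2.py
```

```text
place -105 0 -0.06 [ 10.  51.  87. -60. 106. -36.] 0.188
place -105 0 -0.1 [  6.  50.  87. -60. 104. -38.] 0.252
place -105 -10 -0.06 [ 11.  47.  90. -60.  99. -38.] 0.077
place -105 -10 -0.1 [  6.  46.  90. -60.  97. -39.] 0.139
place -112 0 -0.06 [ 10.  53.  85. -60. 110. -36.] 0.098
place -112 0 -0.1 [  5.  52.  85. -60. 108. -37.] 0.162
place -112 -10 -0.06 [ 10.  49.  88. -59. 103. -36.] 0.0
place -112 -10 -0.1 [  6.  48.  88. -60. 101. -38.] 0.049
place -120 0 -0.06 [  9.  55.  82. -59. 115. -36.] 0.0
place -120 0 -0.1 [  5.  55.  82. -60. 113. -36.] 0.061
place -120 -10 -0.06 [  8.  51.  83. -54. 108. -36.] 0.0
place -120 -10 -0.1 [  5.  51.  85. -57. 106. -37.] 0.0
far 102 [-15.  67.  58.  73. 112.  51.] 0.0
far 102 [ -15.   67.   58.   73.  112. -129.] 0.0
far 109 [-14.  70.  52.  71. 117.  53.] 0.0
far 109 [ -14.   70.   52.   71.  117. -127.] 0.0
far 117 [-13.  73.  45.  68. 124.  55.] 0.0
far 117 [ -13.   73.   45.   68.  124. -125.] 0.0
near 102 [-23.  50.  98.  59. 108.  27.] 0.0
near 102 [ -23.   50.   97.   59.  108. -146.] 0.108
near 109 [-21.  52.  94.  55. 112.  28.] 0.0
near 109 [ -21.   51.   94.   55.  111. -146.] 0.103
near 117 [-19.  53.  90.  50. 116.  27.] 0.0
near 117 [ -19.   53.   90.   50.  116. -146.] 0.107
```

{"name": "jog_arm", "arguments": {"commands": [{"x":0,"y":0,"z":0,"rx":0.12,"ry":0,"rz":0},{"x":0,"y":0,"z":0,"rx":0.12,"ry":0,"rz":0},{"x":0,"y":0,"z":0,"rx":0.12,"ry":0,"rz":0},{"x":0,"y":0,"z":0,"rx":0.12,"ry":0,"rz":0},{"x":0,"y":0,"z":0,"rx":0,"ry":0,"rz":-0.12},{"x":0,"y":0,"z":0,"rx":0,"ry":0,"rz":-0.12},{"x":0,"y":0,"z":0,"rx":0,"ry":0,"rz":-0.12},{"x":0,"y":0,"z":0,"rx":0,"ry":0,"rz":-0.12},{"x":0,"y":0,"z":0,"rx":0,"ry":0,"rz":-0.12},{"x":0,"y":0,"z":0,"rx":0,"ry":0,"rz":-0.12}], "claw": 0.5}}

```text
t: 4.87
ee_pos: [0.4526, 0.049, 0.4162]
orientation: [[0.551, 0.834, -0.0], [0.834, -0.551, 0.0], [-0.0, -0.0, -1.0]]
contact_force: [-0.5, 0.8, -0.6]
gripper_width: 0.0426
grasp_force: 0.0
```

{"name": "jog_arm", "arguments": {"commands": [{"x":0,"y":0,"z":0,"rx":0,"ry":0,"rz":-0.12},{"x":0,"y":0,"z":0,"rx":0,"ry":0,"rz":-0.12},{"x":0,"y":0,"z":0,"rx":0,"ry":0,"rz":-0.12},{"x":0,"y":0,"z":0,"rx":0,"ry":0,"rz":-0.12},{"x":0,"y":0,"z":0,"rx":0,"ry":0,"rz":-0.12},{"x":0,"y":0,"z":0,"rx":0,"ry":0,"rz":-0.041}]}}

```text
t: 5.37
ee_pos: [0.4526, 0.049, 0.4162]
orientation: [[-0.058, 0.998, -0.0], [0.998, 0.058, -0.0], [-0.0, -0.0, -1.0]]
contact_force: [-0.6, -0.1, 0.1]
gripper_width: 0.0427
grasp_force: 0.0
```

```bash
python3 st.py
cat > plan.py <<'E'
# tool-frame rotation then translation to a target pose
from t1 import *
from cell import manip
def plan(x,R,quiet=0):
    s=manip.read_state(); p0=np.array(s['ee_pos']); R0=np.array(s['orientation'])
    rv=Ro.from_matrix(R0.T@R).as_rotvec(); d=R.T@(np.array(x)-p0)
    q,e=IK(np.array(x),R,s['joint_pos'])
    print('rot',rv.round(4),'rows',int(np.ceil(np.linalg.norm(rv)/.12)),'then shift',d.round(4),'rows',int(np.ceil(np.linalg.norm(d)/.0405)),'| shift first',(R0.T@(np.array(x)-p0)).round(4),'IK',q.round(0),round(e,3))
def down(yaw):
    c,s=np.cos(yaw*D),np.sin(yaw*D); return np.c_[[c,s,0],[s,-c,0],[0,0,-1]]
E
python3 - <<'E'
from h import *
s,im=snap('wrist','w1.png'); C=cam(im,s)
print(im['vfov'],im['T_tool_cam'],proj(C,[.5655,.1155,.09]),proj(C,[.478,-.21,.09]))
E
```

```text
5.3667 [ 1.6  0.6 85.4 -0.  94.  -1.8] [0.4526 0.049  0.4162] 
 [[-0.058  0.998 -0.   ]
 [ 0.998  0.058 -0.   ]
 [-0.    -0.    -1.   ]] [-0.6 -0.1  0.1] 0.04268404513293548 0.0
64.27205230192791 [[ 8.24756483e-04 -9.48931173e-01 -3.15482089e-01  8.08289109e-02]
 [ 9.99999646e-01  8.34636756e-04  1.03788318e-04 -3.09462183e-04]
 [ 1.64824977e-04 -3.15482063e-01  9.48931526e-01 -1.18272422e-01]
 [ 0.00000000e+00  0.00000000e+00  0.00000000e+00  1.00000000e+00]] [372.81124178 113.85291458] [288.10370867 323.38616057]
```

View pics/w1.png

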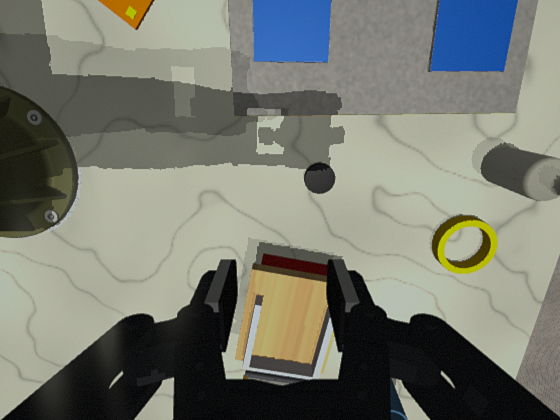

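```bash
python3 - <<'E'
from h import *
s,im=manip.read_state(),manip.get_image('wrist'); C=cam(im,s)
for n,uv,z in [('rR',(517,114),.09),('rL',(234,113),.09),('nL',(256,62),.096),('nR',(330,63),.096),('fL',(430,71),.096),('fR',(504,72),.096),('dL',(254,262),.09),('dR',(340,274),.09),('wallL',(260,295),.116),('wL2',(244,370),.116)]:
    print(n,ray(C,uv,z).round(4))
E
python3 -c "
from plan import *
plan([.449,.35,.18],down(93))"
```

```text
rR [0.75   0.1259 0.09  ]
rL [0.388  0.1061 0.09  ]
nL [0.4145 0.1673 0.096 ]
nR [0.5038 0.1714 0.096 ]
fL [0.6262 0.1695 0.096 ]
fR [0.7163 0.1736 0.096 ]
dL [ 0.4204 -0.1049  0.09  ]
dR [ 0.5498 -0.1175  0.09  ]
wallL [ 0.4323 -0.1438  0.116 ]
wL2 [ 0.4123 -0.2814  0.116 ]
rot [-0.0002 -0.     -0.0007] rows 1 then shift [0.3008 0.0121 0.2362] rows 10 | shift first [0.3008 0.012  0.2362] IK [34. 24. 89.  0. 67. 31.] 0.0
```

The wrist view shows the near panel's end at pixels (256,62)–(330,63), the far panel's at (430,71)–(504,72), and the riser edge at row 113. The panel widths come out at 90 mm, so the calibration holds. Now I go behind the near panel's +y end.

{"name": "jog_arm", "arguments": {"commands": [{"x":0.0301,"y":0.0014,"z":0.0237,"rx":0,"ry":0,"rz":0},{"x":0.0301,"y":0.0014,"z":0.0237,"rx":0,"ry":0,"rz":0},{"x":0.0301,"y":0.0014,"z":0.0237,"rx":0,"ry":0,"rz":0},{"x":0.0301,"y":0.0014,"z":0.0237,"rx":0,"ry":0,"rz":0},{"x":0.0301,"y":0.0014,"z":0.0237,"rx":0,"ry":0,"rz":0},{"x":0.0301,"y":0.0014,"z":0.0237,"rx":0,"ry":0,"rz":0},{"x":0.0301,"y":0.0014,"z":0.0237,"rx":0,"ry":0,"rz":0},{"x":0.0301,"y":0.0014,"z":0.0237,"rx":0,"ry":0,"rz":0},{"x":0.0301,"y":0.0014,"z":0.0237,"rx":0,"ry":0,"rz":0},{"x":0.0301,"y":0.0014,"z":0.0237,"rx":0,"ry":0,"rz":0}]}}

```text
t: 6.3
ee_pos: [0.4509, 0.3518, 0.178]
orientation: [[-0.049, 0.999, 0.0], [0.999, 0.049, -0.0], [-0.0, 0.0, -1.0]]
contact_force: [0.4, -1.2, -0.6]
gripper_width: 0.0431
grasp_force: 0.0
```

{"name": "jog_arm", "arguments": {"commands": [{"x":0,"y":0,"z":0.03,"rx":0,"ry":0,"rz":0},{"x":0,"y":0,"z":0.026,"rx":0,"ry":0,"rz":0},{"x":0,"y":0,"z":0,"rx":0,"ry":0,"rz":0}]}}

```text
t: 6.55
ee_pos: [0.4492, 0.3494, 0.118]
orientation: [[-0.05, 0.999, -0.007], [0.999, 0.05, -0.005], [-0.004, -0.007, -1.0]]
contact_force: [-1.0, -0.9, -0.7]
gripper_width: 0.0427
grasp_force: 0.0
```

{"name": "jog_arm", "arguments": {"commands": [{"x":0,"y":0,"z":0.003,"rx":0,"ry":0,"rz":0},{"x":0,"y":0,"z":0,"rx":0,"ry":0,"rz":0}]}}

```text
t: 6.72
ee_pos: [0.4518, 0.3504, 0.1215]
orientation: [[-0.05, 0.999, 0.001], [0.999, 0.05, 0.001], [0.001, 0.001, -1.0]]
contact_force: [0.7, -0.0, 0.3]
gripper_width: 0.0427
grasp_force: 0.0
```

{"name": "jog_arm", "arguments": {"commands": [{"x":0,"y":0,"z":0.003,"rx":0,"ry":0,"rz":0},{"x":0,"y":0,"z":0,"rx":0,"ry":0,"rz":0}]}}

```text
t: 6.88
ee_pos: [0.4518, 0.3503, 0.1185]
orientation: [[-0.05, 0.999, 0.002], [0.999, 0.05, 0.001], [0.001, 0.002, -1.0]]
contact_force: [-0.8, -0.5, -0.4]
gripper_width: 0.0426
grasp_force: 0.0
```

{"name": "jog_arm", "arguments": {"commands": [{"x":0,"y":0,"z":0.002,"rx":0,"ry":0,"rz":0},{"x":0,"y":0,"z":0,"rx":0,"ry":0,"rz":0}]}}

```text
t: 7.05
ee_pos: [0.4515, 0.3503, 0.1157]
orientation: [[-0.051, 0.999, 0.001], [0.999, 0.051, 0.0], [0.0, 0.001, -1.0]]
contact_force: [-1.0, 0.8, -0.3]
gripper_width: 0.0427
grasp_force: 0.0
```

{"name": "jog_arm", "arguments": {"commands": [{"x":0,"y":0,"z":0.002,"rx":0,"ry":0,"rz":0},{"x":0,"y":0,"z":0,"rx":0,"ry":0,"rz":0}]}}

```text
t: 7.22
ee_pos: [0.4514, 0.3503, 0.1132]
orientation: [[-0.051, 0.999, 0.0], [0.999, 0.051, 0.0], [0.0, 0.0, -1.0]]
contact_force: [0.8, 1.1, -0.1]
gripper_width: 0.0422
grasp_force: 0.0
```

{"name": "jog_arm", "arguments": {"commands": [{"x":0,"y":0,"z":0.002,"rx":0,"ry":0,"rz":0},{"x":0,"y":0,"z":0,"rx":0,"ry":0,"rz":0}]}}

```text
t: 7.38
ee_pos: [0.4515, 0.3504, 0.1131]
orientation: [[-0.051, 0.999, 0.001], [0.999, 0.051, 0.0], [0.0, 0.001, -1.0]]
contact_force: [-7.7, -6.5, 21.2]
gripper_width: 0.0429
grasp_force: 10.4
```

{"name": "jog_arm", "arguments": {"commands": [{"x":0,"y":0,"z":-0.0035,"rx":0,"ry":0,"rz":0},{"x":-0.01,"y":0,"z":0,"rx":0,"ry":0,"rz":0},{"x":-0.01,"y":0,"z":0,"rx":0,"ry":0,"rz":0},{"x":-0.01,"y":0,"z":0,"rx":0,"ry":0,"rz":0},{"x":-0.01,"y":0,"z":0,"rx":0,"ry":0,"rz":0}]}}

```text
t: 7.8
ee_pos: [0.4534, 0.3091, 0.1146]
orientation: [[-0.051, 0.999, -0.0], [0.999, 0.051, -0.0], [-0.0, -0.0, -1.0]]
contact_force: [-1.0, 0.2, 0.8]
gripper_width: 0.0426
grasp_force: 0.5
```

{"name": "jog_arm", "arguments": {"commands": [{"x":-0.01,"y":0,"z":0,"rx":0,"ry":0,"rz":0},{"x":-0.01,"y":0,"z":0,"rx":0,"ry":0,"rz":0},{"x":-0.01,"y":0,"z":0,"rx":0,"ry":0,"rz":0},{"x":-0.01,"y":0,"z":0,"rx":0,"ry":0,"rz":0},{"x":-0.01,"y":0,"z":0,"rx":0,"ry":0,"rz":0},{"x":-0.01,"y":0,"z":0,"rx":0,"ry":0,"rz":0},{"x":-0.008,"y":0,"z":0,"rx":0,"ry":0,"rz":0},{"x":-0.005,"y":0,"z":0,"rx":0,"ry":0,"rz":0},{"x":0,"y":0,"z":0,"rx":0,"ry":0,"rz":0}]}}

```text
t: 8.55
ee_pos: [0.4572, 0.2365, 0.1148]
orientation: [[-0.05, 0.999, -0.0], [0.999, 0.05, -0.0], [-0.0, -0.0, -1.0]]
contact_force: [-0.2, -0.7, -0.5]
gripper_width: 0.0426
grasp_force: 0.0
```

```bash
cat > blue.py <<'E'
from h import *
im=manip.get_image('top'); C=cam(im); m=cv2.inRange(cv2.cvtColor(im['color'],cv2.COLOR_RGB2HSV),(105,150,80),(125,255,255))
for c in cv2.findContours(m,0,1)[0]:
    if cv2.contourArea(c)<300: continue
    r=cv2.minAreaRect(c); b=cv2.boxPoints(r); P=np.array([ray(C,q,.096)[:2] for q in b]); e=P-np.roll(P,1,0); l=np.linalg.norm(e,axis=1); k=l.argmax()
    print('blue',P.mean(0).round(4),l.round(3),'axis',round(np.degrees(np.arctan2(e[k,1],e[k,0]))%180,1))
E
python3 blue.py
```

```text
blue [0.6673 0.2475] [0.081 0.141 0.082 0.14 ] axis 93.5
```

{"name": "jog_arm", "arguments": {"commands": [{"x":-0.01,"y":0,"z":0,"rx":0,"ry":0,"rz":0},{"x":-0.008,"y":0,"z":0,"rx":0,"ry":0,"rz":0},{"x":-0.003,"y":0,"z":0,"rx":0,"ry":0,"rz":0},{"x":0,"y":0,"z":0,"rx":0,"ry":0,"rz":0},{"x":0.02,"y":0,"z":0,"rx":0,"ry":0,"rz":0},{"x":0,"y":0,"z":-0.04,"rx":0,"ry":0,"rz":0},{"x":0,"y":0,"z":-0.04,"rx":0,"ry":0,"rz":0},{"x":0,"y":0,"z":-0.04,"rx":0,"ry":0,"rz":0},{"x":0,"y":0,"z":-0.04,"rx":0,"ry":0,"rz":0},{"x":0,"y":0,"z":-0.04,"rx":0,"ry":0,"rz":0}]}}

```text
t: 9.43
ee_pos: [0.4567, 0.2364, 0.3169]
orientation: [[-0.051, 0.999, 0.0], [0.999, 0.051, -0.0], [-0.0, 0.0, -1.0]]
contact_force: [0.8, 0.2, 0.1]
gripper_width: 0.043
grasp_force: 0.0
```

{"name": "jog_arm", "arguments": {"commands": [{"x":-0.04,"y":0,"z":0,"rx":0,"ry":0,"rz":0},{"x":-0.04,"y":0,"z":0,"rx":0,"ry":0,"rz":0},{"x":-0.04,"y":0,"z":0,"rx":0,"ry":0,"rz":0},{"x":-0.04,"y":0,"z":0,"rx":0,"ry":0,"rz":0},{"x":-0.04,"y":0,"z":0,"rx":0,"ry":0,"rz":0},{"x":0,"y":0,"z":0,"rx":0,"ry":0,"rz":0}], "claw": 1}}

```text
t: 9.93
ee_pos: [0.4673, 0.0316, 0.3148]
orientation: [[-0.046, 0.999, 0.0], [0.999, 0.046, -0.001], [-0.001, -0.0, -1.0]]
contact_force: [-0.9, 0.2, 0.4]
gripper_width: 0.0855
grasp_force: 0.0
```

```bash
python3 st.py
cat > wblue.py <<'E'
from h import *
s=manip.read_state(); im=manip.get_image('wrist'); C=cam(im,s); m=cv2.inRange(cv2.cvtColor(im['color'],cv2.COLOR_RGB2HSV),(105,150,80),(125,255,255))
for c in cv2.findContours(m,0,1)[0]:
    if cv2.contourArea(c)<1500: continue
    u=[ray(C,q[0].astype(float),.096)[:2] for q in c]; b=cv2.minAreaRect(np.array(u,np.float32)*1000); x=c[:,0]
    print('blue c,size,ang',np.round(b[0],1),np.round(b[1],1),round(b[2],1),'px',x.min(0),x.max(0)); print(cv2.boxPoints(b).round(0).tolist())
E
python3 wblue.py
python3 - <<'E'
from h import *
s,im=snap('wrist','w2.png')
E
```

```text
9.9333 [-0.6  4.2 94.7 -0.1 81.1 -3.2] [0.4673 0.0316 0.3148] 
 [[-0.046  0.999  0.   ]
 [ 0.999  0.046 -0.001]
 [-0.001 -0.    -1.   ]] [-0.9  0.2  0.4] 0.08547793298294275 0.0
blue c,size,ang [668.2 187.6] [86.8 29.3] 2.7 px [464   0] [559  37]
[[624.0, 200.0], [626.0, 171.0], [712.0, 175.0], [711.0, 204.0]]
blue c,size,ang [458.7 123.6] [ 89.3 138.1] 2.9 px [226   0] [327 156]
[[411.0, 190.0], [418.0, 52.0], [507.0, 57.0], [500.0, 195.0]]
```

View pics/w2.png

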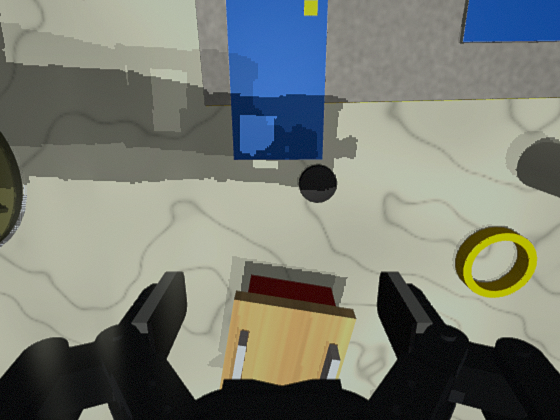

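Panel 0 now overhangs by about 55 mm. Its end is centred at pixel (279,158), with the knurl knob at (318,183) and the deck front corners at (235,293) and (356,309).

Run:
```python
from h import *
from plan import *
s=manip.read_state();im=manip.get_image('wrist'); C=cam(im,s)
for uv in((235,293),(356,309)): print('deck',ray(C,uv,.09).round(4))
print('wall',ray(C,(241,332),.116).round(4),ray(C,(333,347),.116).round(4))
az=103;e=np.array([.462,.0545+.004,0]); u=np.array([np.cos(93*D),np.sin(93*D),0]); 
R=pose(az,-18,1); z=R[:,2]
g=e+.015*u; 
for nm,h,b in(('pre',.118,.07),('in',.118,0),('up',.135,0)):
    t=np.array([g[0],g[1],h])-z*(.006+b); print(nm,t.round(4)); plan(t,R)
np.set_printoptions(suppress=True)
for az in(-103,-107,-110):
  for el in(-20,-15):
    for f in(-1,):
      q,er=IK(np.array([.50,-.075,.13]),pose(az,el,f),np.array([8,51,83,-54,108,140.])); print('place',az,el,q.round(1),round(er,3))
```

```text
deck [ 0.4189 -0.1064  0.09  ]
deck [ 0.5644 -0.1214  0.09  ]
wall [ 0.4294 -0.1404  0.116 ] [ 0.5362 -0.1561  0.116 ]
pre [0.4775 0.0031 0.1415]
rot [1.0361 0.8673 1.1939] rows 16 then shift [0.0023 0.1757 0.0202] rows 5 | shift first [-0.0342  0.0085  0.1733] IK [-25.  39.  95.  50. 102.  35.] 0.0
in [0.4625 0.0679 0.1199]
rot [1.0361 0.8673 1.1939] rows 16 then shift [0.0023 0.1757 0.0902] rows 5 | shift first [ 0.0313 -0.0033  0.1949] IK [-19.  39. 101.  54.  95.  34.] 0.0
up [0.4625 0.0679 0.1369]
rot [1.0361 0.8673 1.1939] rows 16 then shift [0.0023 0.1595 0.0849] rows 5 | shift first [ 0.0313 -0.0033  0.1779] IK [-19.  37. 101.  54.  96.  35.] 0.0
place -103 -20 [  9.1  39.4  94.8 -59.7  90.8 138.4] 0.015
place -103 -15 [  9.2  41.4  93.1 -59.7  94.5 138.8] 0.073
place -107 -20 [  8.7  40.6  92.9 -58.   93.4 139.1] 0.0
place -107 -15 [  9.   42.7  91.8 -59.7  96.9 139.9] 0.024
place -110 -20 [  8.2  41.5  91.3 -56.3  95.4 139.5] 0.0
place -110 -15 [  8.7  43.6  90.6 -59.   98.7 140.5] 0.0
```

```bash
cat > grip.py <<'E'
from plan import *
import sys
def grip(ex,ey,pa,az=108,el=-18):
    R=pose(az,el,1); z=R[:,2]; u=np.array([np.cos(pa*D),np.sin(pa*D),0]); g=np.array([ex,ey,0])+.015*u; g[1]+=.004
    for nm,h,b in(('pre',.118,.07),('in',.118,0),('up',.135,0)):
        t=np.array([g[0],g[1],h])-z*(.006+b); print(nm,t.round(4)); plan(t,R)
grip(*map(float,sys.argv[1:]))
E
python3 grip.py .4625 .0545 93
```

```text
pre [0.4841 0.0047 0.1415]
rot [1.0635 0.814  1.1206] rows 15 then shift [0.006  0.1758 0.0197] rows 5 | shift first [-0.0328  0.0151  0.1733] IK [-23.  41.  91.  48. 105.  35.] 0.0
in [0.4635 0.0681 0.1199]
rot [1.0635 0.814  1.1206] rows 15 then shift [0.006  0.1758 0.0897] rows 5 | shift first [ 0.0314 -0.0023  0.1949] IK [-18.  40.  98.  51.  98.  33.] 0.0
up [0.4635 0.0681 0.1369]
rot [1.0635 0.814  1.1206] rows 15 then shift [0.006  0.1597 0.0844] rows 5 | shift first [ 0.0314 -0.0023  0.1779] IK [-18.  38.  98.  51.  99.  35.] 0.0
```

{"name": "jog_arm", "arguments": {"commands": [{"x":0,"y":0,"z":0,"rx":0.0665,"ry":0.0509,"rz":0.07},{"x":0,"y":0,"z":0,"rx":0.0665,"ry":0.0509,"rz":0.07},{"x":0,"y":0,"z":0,"rx":0.0665,"ry":0.0509,"rz":0.07},{"x":0,"y":0,"z":0,"rx":0.0665,"ry":0.0509,"rz":0.07},{"x":0,"y":0,"z":0,"rx":0.0665,"ry":0.0509,"rz":0.07},{"x":0,"y":0,"z":0,"rx":0.0665,"ry":0.0509,"rz":0.07},{"x":0,"y":0,"z":0,"rx":0.0665,"ry":0.0509,"rz":0.07},{"x":0,"y":0,"z":0,"rx":0.0665,"ry":0.0509,"rz":0.07}]}}

```text
t: 10.75
ee_pos: [0.4675, 0.0382, 0.3148]
orientation: [[0.554, 0.737, -0.388], [0.804, -0.352, 0.48], [0.217, -0.577, -0.787]]
contact_force: [1.0, 0.6, -0.2]
gripper_width: 0.0852
grasp_force: 0.0
```

{"name": "jog_arm", "arguments": {"commands": [{"x":0,"y":0,"z":0,"rx":0.0665,"ry":0.0509,"rz":0.07},{"x":0,"y":0,"z":0,"rx":0.0665,"ry":0.0509,"rz":0.07},{"x":0,"y":0,"z":0,"rx":0.0665,"ry":0.0509,"rz":0.07},{"x":0,"y":0,"z":0,"rx":0.0665,"ry":0.0509,"rz":0.07},{"x":0,"y":0,"z":0,"rx":0.0665,"ry":0.0509,"rz":0.07},{"x":0,"y":0,"z":0,"rx":0.0665,"ry":0.0509,"rz":0.07},{"x":0,"y":0,"z":0,"rx":0.0665,"ry":0.0509,"rz":0.07},{"x":0,"y":0,"z":0,"rx":0.0665,"ry":0.0509,"rz":0.07},{"x":0,"y":0,"z":0,"rx":0,"ry":0,"rz":0},{"x":0,"y":0,"z":0,"rx":0,"ry":0,"rz":0}]}}

```text
t: 11.58
ee_pos: [0.4672, 0.0375, 0.3144]
orientation: [[0.95, 0.098, -0.298], [0.314, -0.294, 0.903], [0.001, -0.951, -0.31]]
contact_force: [0.5, -0.1, 0.3]
gripper_width: 0.0854
grasp_force: 0.0
```

```bash
python3 st.py;python3 grip.py .4625 .0545 93
```

```text
11.5833 [-20.6  23.4  91.9  54.2 114.   50.4] [0.4672 0.0375 0.3144] 
 [[ 0.95   0.098 -0.298]
 [ 0.314 -0.294  0.903]
 [ 0.001 -0.951 -0.31 ]] [ 0.5 -0.1  0.3] 0.08538730675114943 0.0
pre [0.4841 0.0047 0.1415]
rot [0.0008 0.0043 0.002 ] rows 1 then shift [0.0059 0.1757 0.0189] rows 5 | shift first [0.0056 0.1757 0.019 ] IK [-23.  41.  91.  48. 105.  35.] 0.0
in [0.4635 0.0681 0.1199]
rot [0.0008 0.0043 0.002 ] rows 1 then shift [0.0059 0.1757 0.0889] rows 5 | shift first [0.0059 0.1756 0.089 ] IK [-18.  40.  98.  51.  98.  33.] 0.0
up [0.4635 0.0681 0.1369]
rot [0.0008 0.0043 0.002 ] rows 1 then shift [0.0059 0.1595 0.0836] rows 5 | shift first [0.0059 0.1595 0.0837] IK [-18.  38.  98.  51.  99.  35.] 0.0
```

{"name": "jog_arm", "arguments": {"commands": [{"x":0.0012,"y":0.0351,"z":0.0,"rx":0,"ry":0,"rz":0},{"x":0.0012,"y":0.0351,"z":0,"rx":0,"ry":0,"rz":0},{"x":0.0012,"y":0.0351,"z":0.0,"rx":0,"ry":0,"rz":0},{"x":0.0012,"y":0.0351,"z":0.0,"rx":0,"ry":0,"rz":0},{"x":0.0012,"y":0.0351,"z":0.0,"rx":0,"ry":0,"rz":0},{"x":0,"y":0,"z":0.009,"rx":0,"ry":0,"rz":0},{"x":0,"y":0,"z":0.02,"rx":0,"ry":0,"rz":0}]}}

```text
t: 12.17
ee_pos: [0.4819, 0.0132, 0.1379]
orientation: [[0.95, 0.098, -0.297], [0.312, -0.294, 0.903], [0.001, -0.951, -0.31]]
contact_force: [0.6, -0.1, 1.3]
gripper_width: 0.0854
grasp_force: 0.0
```

{"name": "jog_arm", "arguments": {"commands": [{"x":0,"y":0,"z":0.02,"rx":0,"ry":0,"rz":0},{"x":0,"y":0,"z":0.02,"rx":0,"ry":0,"rz":0},{"x":0,"y":0,"z":0.02,"rx":0,"ry":0,"rz":0},{"x":0,"y":0,"z":0,"rx":0,"ry":0,"rz":0}]}}

```text
t: 12.5
ee_pos: [0.4625, 0.0709, 0.1205]
orientation: [[0.949, 0.099, -0.3], [0.316, -0.293, 0.902], [0.001, -0.951, -0.31]]
contact_force: [-0.7, 0.7, 1.3]
gripper_width: 0.0854
grasp_force: 0.0
```

```bash
python3 st.py
python3 - <<'E'
from h import *
s,im=snap('scene','s2.png'); I=cv2.resize(im['color'][130:330,130:400],(810,600))[:,:800]; cv2.imwrite('pics/s2c.png',I[:,:,::-1])
E
```

```text
12.5 [-17.4  39.8  97.9  51.2  98.4  33.4] [0.4625 0.0709 0.1205] 
 [[ 0.949  0.099 -0.3  ]
 [ 0.316 -0.293  0.902]
 [ 0.001 -0.951 -0.31 ]] [-0.7  0.7  1.3] 0.08541544894092384 0.0
```

View pics/s2c.png

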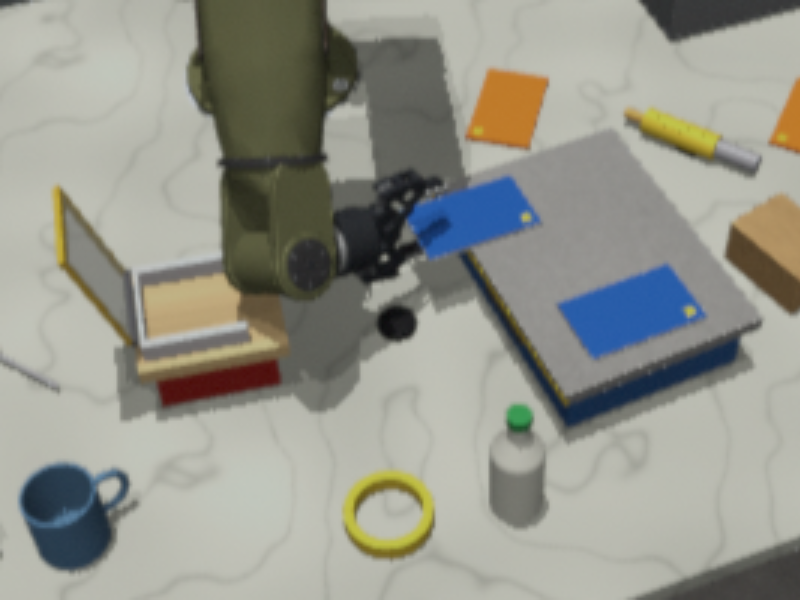

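The fingers straddle the overhanging end at crop pixel (430,225). I close part way, raise along with the panel, then grip.

{"name": "jog_arm", "arguments": {"commands": [{"x":0,"y":-0.0054,"z":-0.0018,"rx":0,"ry":0,"rz":0},{"x":0,"y":-0.0054,"z":-0.0018,"rx":0,"ry":0,"rz":0},{"x":0,"y":-0.0054,"z":-0.0018,"rx":0,"ry":0,"rz":0},{"x":0,"y":0,"z":0,"rx":0,"ry":0,"rz":0}], "claw": 0.5}}

```text
t: 12.88
ee_pos: [0.4643, 0.0669, 0.139]
orientation: [[0.951, 0.099, -0.294], [0.31, -0.294, 0.904], [0.003, -0.951, -0.31]]
contact_force: [0.2, -1.5, -1.3]
gripper_width: 0.0429
grasp_force: 0.4
```

{"name": "jog_arm", "arguments": {"commands": [{"x":0,"y":0,"z":0,"rx":0,"ry":0,"rz":0},{"x":0,"y":0,"z":0,"rx":0,"ry":0,"rz":0},{"x":0,"y":0,"z":0,"rx":0,"ry":0,"rz":0},{"x":0,"y":0,"z":0,"rx":0,"ry":0,"rz":0},{"x":0,"y":0,"z":0,"rx":0,"ry":0,"rz":0},{"x":0,"y":0,"z":0,"rx":0,"ry":0,"rz":0}], "claw": 0}}

```text
t: 13.38
ee_pos: [0.4636, 0.0676, 0.1376]
orientation: [[0.951, 0.096, -0.295], [0.31, -0.292, 0.905], [0.0, -0.951, -0.308]]
contact_force: [0.9, 1.1, 2.6]
gripper_width: 0.0041
grasp_force: 61.9
```

```bash
cat > path.py <<'E'
from plan import *
def leg(x0,R0,x1,R1,q,n=6):
    rv=Ro.from_matrix(R0.T@R1).as_rotvec()
    for k in range(1,n+1):
        R=R0@Ro.from_rotvec(rv*k/n).as_matrix(); x=x0+(x1-x0)*k/n; q2,e=IK(x,R,q); print(q2.round(0),round(e,4)); q=q2
    print('rotvec',rv.round(4),'rows',np.linalg.norm(rv)/.115); return q
if __name__=='__main__':
    s=manip.read_state(); R0=np.array(s['orientation']); q=s['joint_pos']
    A=np.array([.4636,.0676,.3876]); B=np.array([.50,-.01,.36]); 
    q,e=IK(A,R0,q); print(q.round(0),e)
    q=leg(A,R0,A,down(-2),q); q=leg(A,down(-2),A,pose(-111.5,-18,-1),q); leg(A,pose(-111.5,-18,-1),np.array([.5,-.06,.15]),pose(-111.5,-18,-1),q)
E
python3 path.py
```

```text
[-18.  17.  90.  59. 116.  60.] 3.57805484135581e-12
[-17.  14.  89.  51. 110.  63.] 0.0
[-14.  10.  88.  43. 105.  68.] 0.0
[-11.   7.  88.  33. 100.  73.] 0.0
[-7.  5. 87. 23. 95. 80.] 0.0
[-2.  3. 87. 12. 92. 88.] 0.0
[ 4.  3. 87.  0. 90. 96.] 0.0
rotvec [-1.2445  0.2201  0.3028] rows 11.300666372524644
[  9.   5.  85. -11.  94. 103.] 0.0
[ 14.   8.  83. -21. 100. 110.] 0.0
[ 17.  12.  82. -31. 106. 115.] 0.0
[ 20.  16.  81. -39. 112. 118.] 0.0
[ 22.  20.  80. -48. 118. 121.] 0.0
[ 22.  25.  80. -56. 124. 123.] 0.0
rotvec [-1.2438 -0.2137  0.2942] rows 11.268440821226124
[ 20.  26.  83. -55. 120. 126.] 0.0
[ 18.  28.  86. -54. 115. 129.] 0.0
[ 16.  31.  88. -54. 111. 132.] 0.0
[ 14.  34.  89. -54. 107. 134.] 0.0
[ 12.  37.  90. -55. 103. 137.] 0.0
[ 10.  41.  90. -56. 100. 139.] 0.0
rotvec [0. 0. 0.] rows 0.0
```

{"name": "jog_arm", "arguments": {"commands": [{"x":0,"y":-0.034,"z":-0.011,"rx":0,"ry":0,"rz":0},{"x":0,"y":-0.034,"z":-0.011,"rx":0,"ry":0,"rz":0},{"x":0,"y":-0.034,"z":-0.011,"rx":0,"ry":0,"rz":0},{"x":0,"y":-0.034,"z":-0.011,"rx":0,"ry":0,"rz":0},{"x":0,"y":-0.034,"z":-0.011,"rx":0,"ry":0,"rz":0},{"x":0,"y":-0.034,"z":-0.011,"rx":0,"ry":0,"rz":0},{"x":0,"y":-0.034,"z":-0.011,"rx":0,"ry":0,"rz":0},{"x":0,"y":0,"z":0,"rx":0,"ry":0,"rz":0}]}}

```text
t: 14.05
ee_pos: [0.4637, 0.0676, 0.3933]
orientation: [[0.951, 0.105, -0.292], [0.31, -0.296, 0.903], [0.008, -0.949, -0.314]]
contact_force: [0.4, 0.1, -1.5]
gripper_width: 0.005
grasp_force: 60.3
```

{"name": "jog_arm", "arguments": {"commands": [{"x":0,"y":0,"z":0,"rx":-0.1037,"ry":0.0183,"rz":0.0252},{"x":0,"y":0,"z":0,"rx":-0.1037,"ry":0.0183,"rz":0.0252},{"x":0,"y":0,"z":0,"rx":-0.1037,"ry":0.0183,"rz":0.0252},{"x":0,"y":0,"z":0,"rx":-0.1037,"ry":0.0183,"rz":0.0252},{"x":0,"y":0,"z":0,"rx":-0.1037,"ry":0.0183,"rz":0.0252},{"x":0,"y":0,"z":0,"rx":-0.1037,"ry":0.0183,"rz":0.0252}]}}

```text
t: 14.55
ee_pos: [0.4637, 0.0671, 0.3872]
orientation: [[0.989, 0.08, -0.126], [0.138, -0.809, 0.571], [-0.056, -0.582, -0.811]]
contact_force: [0.6, -0.8, -1.4]
gripper_width: 0.0046
grasp_force: 60.2
```

{"name": "jog_arm", "arguments": {"commands": [{"x":0,"y":0,"z":0,"rx":-0.1037,"ry":0.0183,"rz":0.0252},{"x":0,"y":0,"z":0,"rx":-0.1037,"ry":0.0183,"rz":0.0252},{"x":0,"y":0,"z":0,"rx":-0.1037,"ry":0.0183,"rz":0.0252},{"x":0,"y":0,"z":0,"rx":-0.1037,"ry":0.0183,"rz":0.0252},{"x":0,"y":0,"z":0,"rx":-0.1037,"ry":0.0183,"rz":0.0252},{"x":0,"y":0,"z":0,"rx":-0.1037,"ry":0.0183,"rz":0.0252},{"x":0,"y":0,"z":0,"rx":0,"ry":0,"rz":0}]}}

```text
t: 15.13
ee_pos: [0.4634, 0.0686, 0.3874]
orientation: [[0.999, -0.033, 0.001], [-0.033, -0.999, -0.007], [0.002, 0.007, -1.0]]
contact_force: [0.1, 0.3, -1.8]
gripper_width: 0.0042
grasp_force: 60.1
```

```bash
python3 st.py
python3 - <<'E'
from h import *
from plan import *
plan([.464,.068,.39],pose(-111.5,-18,-1))
snap('wrist','w3.png')
E
```

```text
15.1333 [ 4.1  2.6 87.  -0.4 90.4 96. ] [0.4634 0.0686 0.3874] 
 [[ 0.999 -0.033  0.001]
 [-0.033 -0.999 -0.007]
 [ 0.002  0.007 -1.   ]] [ 0.1  0.3 -1.8] 0.004229108281845283 60.13931393623352
rot [-1.2374 -0.2172  0.2941] rows 11 then shift [ 0.0008  0.0026 -0.0005] rows 1 | shift first [ 0.0007  0.0006 -0.0026] IK [ 22.  25.  80. -56. 124. 122.] 0.0
```

View pics/w3.png

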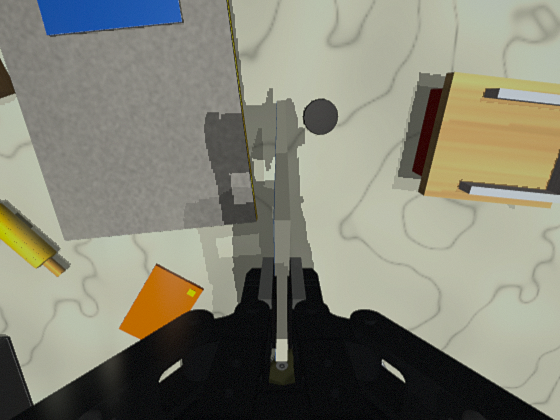

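Edge-on, the panel hangs firmly in the fingers. The deck's front corners are at about (453,74) and (424,194). Measuring the cradle and planning the placement.

```bash
cat > place.py <<'E'
from h import *
from plan import *
import sys
def place(fx,fy,yaw,yc,zback,delta=-15,el=-18,ins=.015):
    """fx,fy deck front-edge middle; yc: cradle y (m, from deck front edge outwards) of panel front end; zback: height of underside at back end"""
    pa=-90+yaw; az=pa+delta; R=pose(az,el,-1); u=R@np.array([np.sin(15*D),0,np.cos(15*D)]) ; print('panel dir az',np.degrees(np.arctan2(u[1],u[0])).round(1),'drop',u[2].round(3))
    yv=np.array([-np.sin(yaw*D),np.cos(yaw*D),0]); 
    end=np.array([fx,fy,0])+yv*yc; uh=u.copy(); uh[2]=0; end+= (uh/np.linalg.norm(uh))*(.15*(1-np.linalg.norm(uh)))
    end[2]=zback+.003-.15*u[2]
    return end+u*ins-R[:,2]*.006,R
E
python3 - <<'E'
from place import *
s=manip.read_state();im=manip.get_image('wrist');C=cam(im,s)
A=ray(C,(453,74),.09);B=ray(C,(424,194),.09);print('deck',A.round(4),B.round(4),'len',np.linalg.norm(A-B).round(4),'yaw',np.degrees(np.arctan2(*(A-B)[[1,0]])).round(1),'mid',((A+B)/2).round(4))
for uv in((484,94),(500,88),(470,194),(460,184)): print(uv,ray(C,uv,.116).round(4))
f=(A+B)/2; yaw=np.degrees(np.arctan2(*(A-B)[[1,0]]))
for z in(.20,.10):
    t,R=place(f[0],f[1],-7,.045,z); print(t.round(4)); plan(t,R)
I=im['color'][50:230,380:560]; cv2.imwrite('pics/w3c.png',cv2.resize(I,(600,600),interpolation=cv2.INTER_CUBIC)[:,:,::-1])
E
```

```text
deck [ 0.5625 -0.1332  0.09  ] [ 0.4187 -0.1148  0.09  ] len 0.1449 yaw -7.3 mid [ 0.4906 -0.124   0.09  ]
(484, 94) [ 0.5397 -0.1576  0.116 ]
(500, 88) [ 0.5454 -0.1742  0.116 ]
(470, 194) [ 0.4249 -0.1592  0.116 ]
(460, 184) [ 0.4378 -0.1453  0.116 ]
panel dir az -96.3 drop -0.298
[ 0.4959 -0.095   0.2451]
rot [-1.244  -0.22    0.3054] rows 11 then shift [ 0.0913 -0.0919  0.1762] rows 6 | shift first [0.0378 0.1624 0.1416] IK [  6.  32.  90. -59. 103. 130.] 0.0
panel dir az -96.3 drop -0.298
[ 0.4959 -0.095   0.1451]
rot [-1.244  -0.22    0.3054] rows 11 then shift [ 0.0913 -0.187   0.2071] rows 8 | shift first [0.0379 0.1625 0.2416] IK [  6.  41.  91. -58.  97. 139.] 0.0
```

View pics/w3c.png

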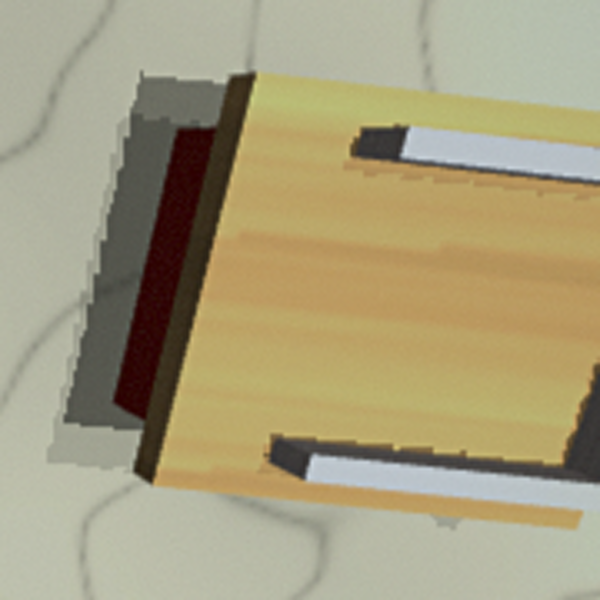

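Run:
```python
from place import *
s=manip.read_state();im=manip.get_image('wrist');C=cam(im,s)
g=lambda u,v,z:ray(C,((u+.5)/3.333-.5+380,(v+.5)/3.333-.5+50),z)[:2]
A=g(257,72,.09);B=g(155,485,.09);w1=g(400,158,.116);w2=g(315,455,.116);w3=g(600,488,.116);w4=g(600,180,.116)
print(A.round(4),B.round(4),np.linalg.norm(A-B),'mid',(A+B)/2,'yaw',np.degrees(np.arctan2(*(A-B)[[1,0]])))
print(w1,w2,np.linalg.norm(w1-w2),'mid',(w1+w2)/2,'yaw',np.degrees(np.arctan2(*(w1-w2)[[1,0]])))
```

```text
[ 0.565  -0.1367] [ 0.417  -0.1173] 0.14933420709722653 mid [ 0.49100582 -0.12700564] yaw -7.472734124894789
[ 0.53571993 -0.1749627 ] [ 0.43449558 -0.16224075] 0.10202066518823891 mid [ 0.48510775 -0.16860172] yaw -7.163417368377848
```

{"name": "jog_arm", "arguments": {"commands": [{"x":0,"y":0,"z":0,"rx":-0.1037,"ry":-0.0183,"rz":0.0254},{"x":0,"y":0,"z":0,"rx":-0.1037,"ry":-0.0183,"rz":0.0254},{"x":0,"y":0,"z":0,"rx":-0.1037,"ry":-0.0183,"rz":0.0254},{"x":0,"y":0,"z":0,"rx":-0.1037,"ry":-0.0183,"rz":0.0254},{"x":0,"y":0,"z":0,"rx":-0.1037,"ry":-0.0183,"rz":0.0254},{"x":0,"y":0,"z":0,"rx":-0.1037,"ry":-0.0183,"rz":0.0254}]}}

```text
t: 15.78
ee_pos: [0.4636, 0.0671, 0.3874]
orientation: [[0.976, -0.137, -0.17], [-0.211, -0.795, -0.568], [-0.058, 0.59, -0.805]]
contact_force: [0.3, -1.4, -2.0]
gripper_width: 0.0046
grasp_force: 60.2
```

{"name": "jog_arm", "arguments": {"commands": [{"x":0,"y":0,"z":0,"rx":-0.1037,"ry":-0.0183,"rz":0.0254},{"x":0,"y":0,"z":0,"rx":-0.1037,"ry":-0.0183,"rz":0.0254},{"x":0,"y":0,"z":0,"rx":-0.1037,"ry":-0.0183,"rz":0.0254},{"x":0,"y":0,"z":0,"rx":-0.1037,"ry":-0.0183,"rz":0.0254},{"x":0,"y":0,"z":0,"rx":-0.1037,"ry":-0.0183,"rz":0.0254},{"x":0,"y":0,"z":0,"rx":-0.1037,"ry":-0.0183,"rz":0.0254},{"x":0,"y":0,"z":0,"rx":0,"ry":0,"rz":0},{"x":0,"y":0,"z":0,"rx":0,"ry":0,"rz":0}]}}

```text
t: 16.45
ee_pos: [0.4639, 0.0671, 0.3863]
orientation: [[0.926, -0.115, -0.359], [-0.377, -0.288, -0.88], [-0.003, 0.951, -0.31]]
contact_force: [0.4, 0.2, -0.6]
gripper_width: 0.0045
grasp_force: 60.3
```

```bash
python3 st.py
python3 - <<'E'
from place import *
for z in(.20,.10,.091):
    t,R=place(.491,-.127,-7.3,.045,z); print(t.round(4)); plan(t,R)
E
```

```text
16.45 [ 22.2  24.8  79.7 -55.5 124.5 122.8] [0.4639 0.0671 0.3863] 
 [[ 0.926 -0.115 -0.359]
 [-0.377 -0.288 -0.88 ]
 [-0.003  0.951 -0.31 ]] [ 0.4  0.2 -0.6] 0.0044837561073626814 60.31955659389496
panel dir az -96.6 drop -0.298
[ 0.4965 -0.0981  0.2451]
rot [-0.0007 -0.0016  0.0032] rows 1 then shift [ 0.0929 -0.0908  0.1772] rows 6 | shift first [ 0.0929 -0.0904  0.1774] IK [  6.  32.  90. -59. 103. 130.] 0.0
panel dir az -96.6 drop -0.298
[ 0.4965 -0.0981  0.1451]
rot [-0.0007 -0.0016  0.0032] rows 1 then shift [ 0.0929 -0.1859  0.2081] rows 8 | shift first [ 0.0931 -0.1855  0.2084] IK [  6.  41.  91. -58.  97. 139.] 0.0
panel dir az -96.6 drop -0.298
[ 0.4965 -0.0981  0.1361]
rot [-0.0007 -0.0016  0.0032] rows 1 then shift [ 0.0929 -0.1945  0.2109] rows 8 | shift first [ 0.0931 -0.194   0.2112] IK [  6.  42.  91. -58.  97. 139.] 0.0
```

{"name": "jog_arm", "arguments": {"commands": [{"x":0.0133,"y":-0.0129,"z":0.0253,"rx":0,"ry":0,"rz":0},{"x":0.0133,"y":-0.0129,"z":0.0253,"rx":0,"ry":0,"rz":0},{"x":0.0133,"y":-0.0129,"z":0.0253,"rx":0,"ry":0,"rz":0},{"x":0.0133,"y":-0.0129,"z":0.0253,"rx":0,"ry":0,"rz":0},{"x":0.0133,"y":-0.0129,"z":0.0253,"rx":0,"ry":0,"rz":0},{"x":0.0133,"y":-0.0129,"z":0.0253,"rx":0,"ry":0,"rz":0},{"x":0.0133,"y":-0.0129,"z":0.0253,"rx":0,"ry":0,"rz":0},{"x":0,"y":0,"z":0,"rx":0,"ry":0,"rz":0}]}}

```text
t: 17.12
ee_pos: [0.4964, -0.1016, 0.2446]
orientation: [[0.925, -0.117, -0.362], [-0.38, -0.288, -0.879], [-0.002, 0.95, -0.311]]
contact_force: [0.0, -0.6, -2.5]
gripper_width: 0.0041
grasp_force: 60.4
```

{"name": "jog_arm", "arguments": {"commands": [{"x":0,"y":-0.0238,"z":0.0078,"rx":0,"ry":0,"rz":0},{"x":0,"y":-0.0238,"z":0.0078,"rx":0,"ry":0,"rz":0},{"x":0,"y":-0.0238,"z":0.0078,"rx":0,"ry":0,"rz":0},{"x":0,"y":-0.019,"z":0.0062,"rx":0,"ry":0,"rz":0},{"x":0,"y":0,"z":0,"rx":0,"ry":0,"rz":0},{"x":0,"y":0,"z":0,"rx":0,"ry":0,"rz":0}]}}

```text
t: 17.62
ee_pos: [0.4972, -0.0985, 0.1529]
orientation: [[0.926, -0.118, -0.358], [-0.378, -0.286, -0.881], [0.002, 0.951, -0.31]]
contact_force: [0.9, -0.1, -1.0]
gripper_width: 0.0044
grasp_force: 60.3
```

```bash
python3 st.py
python3 - <<'E'
from place import *
t,R=place(.491,-.127,-7.3,.045,.091); plan(t,R)
s,im=snap('scene','s3.png'); I=cv2.resize(im['color'][150:300,130:330],(800,600)); cv2.imwrite('pics/s3c.png',I[:,:,::-1])
E
```

```text
17.6167 [  5.8  40.   91.2 -57.9  97.6 137.9] [ 0.4972 -0.0985  0.1529] 
 [[ 0.926 -0.118 -0.358]
 [-0.378 -0.286 -0.881]
 [ 0.002  0.951 -0.31 ]] [ 0.9 -0.1 -1. ] 0.004416813637109291 60.310142040252686
panel dir az -96.6 drop -0.298
rot [-0.0006 -0.0025 -0.001 ] rows 1 then shift [-0.0009 -0.016   0.0051] rows 1 | shift first [-0.0009 -0.016   0.0051] IK [  6.  42.  91. -58.  97. 139.] 0.0
```

View pics/s3c.png

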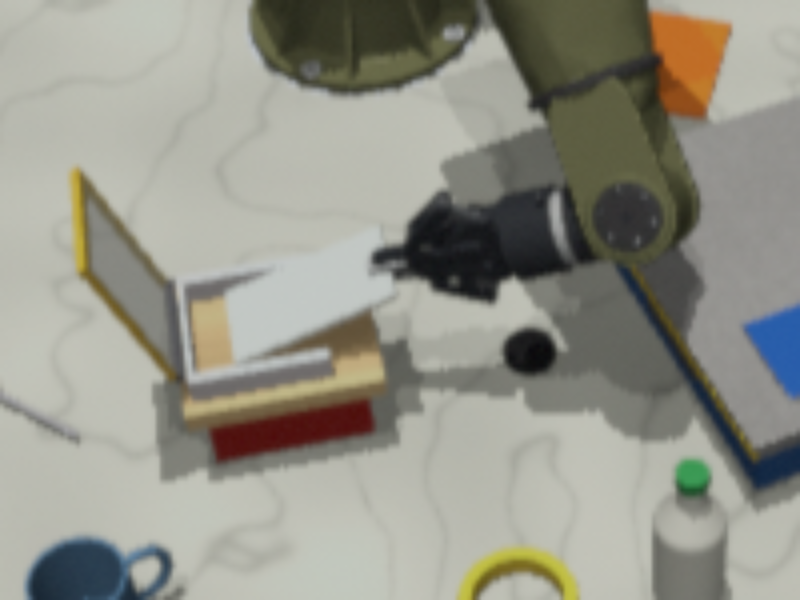

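The panel is white side up, tilted between the walls, with its back end at crop pixels (230,290)–(240,355). Lowering it gently.

{"name": "jog_arm", "arguments": {"commands": [{"x":0,"y":-0.0055,"z":0.0018,"rx":0,"ry":0,"rz":0},{"x":0,"y":-0.0055,"z":0.0018,"rx":0,"ry":0,"rz":0},{"x":0,"y":0,"z":0,"rx":0,"ry":0,"rz":0}]}}

```text
t: 17.92
ee_pos: [0.4972, -0.0984, 0.1409]
orientation: [[0.927, -0.118, -0.357], [-0.376, -0.284, -0.882], [0.003, 0.952, -0.307]]
contact_force: [0.3, -0.1, 2.8]
gripper_width: 0.0045
grasp_force: 60.8
```

{"name": "jog_arm", "arguments": {"commands": [{"x":0,"y":-0.0028,"z":0.0009,"rx":0,"ry":0,"rz":0},{"x":0,"y":0,"z":0,"rx":0,"ry":0,"rz":0}]}}

```text
t: 18.08
ee_pos: [0.4973, -0.0984, 0.1382]
orientation: [[0.927, -0.118, -0.357], [-0.376, -0.283, -0.882], [0.003, 0.952, -0.307]]
contact_force: [1.2, 0.7, 5.5]
gripper_width: 0.0044
grasp_force: 62.5
```

{"name": "jog_arm", "arguments": {"commands": [{"x":0,"y":-0.0019,"z":0.0006,"rx":0,"ry":0,"rz":0},{"x":0,"y":0,"z":0,"rx":0,"ry":0,"rz":0}]}}

```text
t: 18.25
ee_pos: [0.4974, -0.0983, 0.1364]
orientation: [[0.927, -0.118, -0.357], [-0.376, -0.283, -0.882], [0.003, 0.952, -0.307]]
contact_force: [2.8, 2.4, 5.4]
gripper_width: 0.0046
grasp_force: 64.7
```

{"name": "jog_arm", "arguments": {"commands": [{"x":0,"y":0,"z":0,"rx":0,"ry":0,"rz":0},{"x":0,"y":0,"z":0,"rx":0,"ry":0,"rz":0},{"x":0,"y":0,"z":0,"rx":0,"ry":0,"rz":0},{"x":0,"y":0,"z":-0.008,"rx":0,"ry":0,"rz":0},{"x":0,"y":-0.0095,"z":0.0031,"rx":0,"ry":0,"rz":0},{"x":0,"y":-0.0095,"z":0.0031,"rx":0,"ry":0,"rz":0},{"x":0,"y":-0.0095,"z":0.0031,"rx":0,"ry":0,"rz":0},{"x":0,"y":-0.008,"z":0.0026,"rx":0,"ry":0,"rz":0},{"x":0,"y":0,"z":0,"rx":0,"ry":0,"rz":0}], "claw": 0.35}}

```text
t: 19.0
ee_pos: [0.4992, -0.0916, 0.0976]
orientation: [[0.926, -0.114, -0.359], [-0.377, -0.284, -0.882], [-0.001, 0.952, -0.306]]
contact_force: [0.4, -0.4, -0.1]
gripper_width: 0.03
grasp_force: 0.0
```

```bash
python3 st.py
python3 - <<'E'
from h import *
s,im=snap('scene','s4.png'); I=cv2.resize(im['color'][150:300,130:330],(800,600)); cv2.imwrite('pics/s4c.png',I[:,:,::-1])
E
```

```text
19.0 [  6.5  46.   90.1 -57.1  95.5 142.2] [ 0.4992 -0.0916  0.0976] 
 [[ 0.926 -0.114 -0.359]
 [-0.377 -0.284 -0.882]
 [-0.001  0.952 -0.306]] [ 0.4 -0.4 -0.1] 0.02997605181970332 0.0
```

View pics/s4c.png

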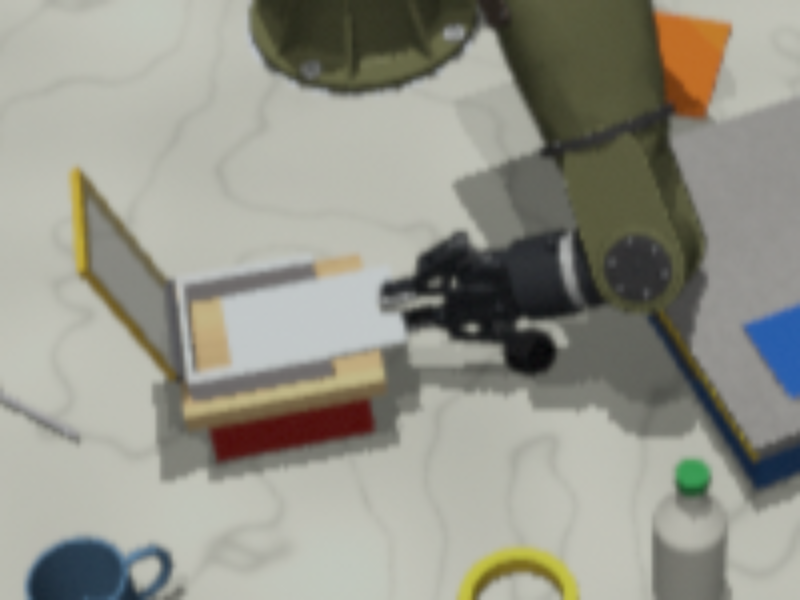

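Panel 0 lies flat, white up, about 45 mm short of home (crop pixels 220–405). Retreating along the finger axis, then up.

{"name": "jog_arm", "arguments": {"commands": [{"x":0,"y":0,"z":-0.03,"rx":0,"ry":0,"rz":0},{"x":0,"y":0,"z":-0.03,"rx":0,"ry":0,"rz":0},{"x":0,"y":0.0357,"z":-0.0115,"rx":0,"ry":0,"rz":0},{"x":0,"y":0.0357,"z":-0.0115,"rx":0,"ry":0,"rz":0},{"x":0,"y":0.0357,"z":-0.0115,"rx":0,"ry":0,"rz":0},{"x":0,"y":0.0357,"z":-0.0115,"rx":0,"ry":0,"rz":0},{"x":0,"y":0,"z":0,"rx":0,"ry":0,"rz":0}], "claw": 0.5}}

```text
t: 19.63
ee_pos: [0.5221, -0.0384, 0.2755]
orientation: [[0.926, -0.128, -0.354], [-0.377, -0.285, -0.882], [0.012, 0.95, -0.312]]
contact_force: [-0.3, -0.0, 1.5]
gripper_width: 0.0425
grasp_force: 0.0
```

```bash
python3 st.py
cat > pushp.py <<'E'
from place import *
def pushp(d,z=.115): 
    plan([.491+d*.127,-.127+d*.992,z],down(82.7))
E
python3 - <<'E'
from pushp import *
pushp(.09,.26); pushp(.09)
s=manip.read_state(); leg(s['ee_pos'],np.array(s['orientation']),s['ee_pos'],down(82.7),s['joint_pos']) if 0 else None
import path
path.leg(s['ee_pos'],np.array(s['orientation']),s['ee_pos'],down(82.7),s['joint_pos'])
E
```

```text
19.6333 [ 11.1  33.4  82.4 -57.6 109.3 127.6] [ 0.5221 -0.0384  0.2755] 
 [[ 0.926 -0.128 -0.354]
 [-0.377 -0.285 -0.882]
 [ 0.012  0.95  -0.312]] [-0.3 -0.   1.5] 0.042492708302587084 0.0
rot [ 0.8776  1.1212 -1.5631] rows 18 then shift [-0.0018 -0.0196  0.0155] rows 1 | shift first [-0.0186 -0.0124  0.0112] IK [-8. 11. 94. -0. 75. -1.] 0.0
rot [ 0.8776  1.1212 -1.5631] rows 18 then shift [-0.0018 -0.0196  0.1605] rows 4 | shift first [-0.0203 -0.1502  0.0565] IK [ -8.  21. 103.   0.  56.  -1.] 0.0
[ 12.  27.  88. -56.  97. 112.] 0.0
[ 10.  20.  93. -50.  85.  95.] 0.0
[  7.  14.  95. -41.  75.  74.] 0.0
[  2.  11.  96. -28.  69.  49.] 0.0
[ -3.  10.  94. -13.  70.  23.] 0.0
[-8. 13. 90. -0. 77. -1.] 0.0
rotvec [ 0.8776  1.1212 -1.5631] rows 18.385894894711402
```

{"name": "jog_arm", "arguments": {"commands": [{"x":0,"y":0,"z":0,"rx":0.0439,"ry":0.0561,"rz":-0.0782},{"x":0,"y":0,"z":0,"rx":0.0439,"ry":0.0561,"rz":-0.0782},{"x":0,"y":0,"z":0,"rx":0.0439,"ry":0.0561,"rz":-0.0782},{"x":0,"y":0,"z":0,"rx":0.0439,"ry":0.0561,"rz":-0.0782},{"x":0,"y":0,"z":0,"rx":0.0439,"ry":0.0561,"rz":-0.0782},{"x":0,"y":0,"z":0,"rx":0.0439,"ry":0.0561,"rz":-0.0782},{"x":0,"y":0,"z":0,"rx":0.0439,"ry":0.0561,"rz":-0.0782},{"x":0,"y":0,"z":0,"rx":0.0439,"ry":0.0561,"rz":-0.0782},{"x":0,"y":0,"z":0,"rx":0.0439,"ry":0.0561,"rz":-0.0782},{"x":0,"y":0,"z":0,"rx":0.0439,"ry":0.0561,"rz":-0.0782}]}}

```text
t: 20.47
ee_pos: [0.5211, -0.0384, 0.2687]
orientation: [[0.817, 0.571, 0.077], [0.483, -0.607, -0.632], [-0.314, 0.553, -0.772]]
contact_force: [-0.2, 0.3, 0.7]
gripper_width: 0.0428
grasp_force: 0.0
```

{"name": "jog_arm", "arguments": {"commands": [{"x":0,"y":0,"z":0,"rx":0.0439,"ry":0.0561,"rz":-0.0782},{"x":0,"y":0,"z":0,"rx":0.0439,"ry":0.0561,"rz":-0.0782},{"x":0,"y":0,"z":0,"rx":0.0439,"ry":0.0561,"rz":-0.0782},{"x":0,"y":0,"z":0,"rx":0.0439,"ry":0.0561,"rz":-0.0782},{"x":0,"y":0,"z":0,"rx":0.0439,"ry":0.0561,"rz":-0.0782},{"x":0,"y":0,"z":0,"rx":0.0439,"ry":0.0561,"rz":-0.0782},{"x":0,"y":0,"z":0,"rx":0.0439,"ry":0.0561,"rz":-0.0782},{"x":0,"y":0,"z":0,"rx":0.0439,"ry":0.0561,"rz":-0.0782},{"x":0,"y":0,"z":0,"rx":0.0439,"ry":0.0561,"rz":-0.0782},{"x":0,"y":0,"z":0,"rx":0.0439,"ry":0.0561,"rz":-0.0782}]}}

```text
t: 21.3
ee_pos: [0.5211, -0.0387, 0.2689]
orientation: [[0.122, 0.992, -0.011], [0.993, -0.122, 0.003], [0.002, -0.012, -1.0]]
contact_force: [0.3, 0.8, 0.2]
gripper_width: 0.0424
grasp_force: 0.0
```

{"name": "jog_arm", "arguments": {"commands": [{"x":0,"y":0,"z":0,"rx":0,"ry":0,"rz":0},{"x":0,"y":0,"z":0,"rx":0,"ry":0,"rz":0}]}}

```text
t: 21.47
ee_pos: [0.5212, -0.0392, 0.2682]
orientation: [[0.13, 0.991, -0.011], [0.992, -0.13, -0.002], [-0.004, -0.01, -1.0]]
contact_force: [-0.4, -0.2, -1.0]
gripper_width: 0.043
grasp_force: 0.0
```

Run:
```python
from pushp import *
pushp(.09,.26); pushp(.09)
s,im=snap('wrist','w5.png')
```

```text
rot [-0.0102  0.0035 -0.0027] rows 1 then shift [-0.0009 -0.0188  0.0082] rows 1 | shift first [-0.0009 -0.0187  0.0084] IK [-8. 11. 94. -0. 75. -1.] 0.0
rot [-0.0102  0.0035 -0.0027] rows 1 then shift [-0.0009 -0.0188  0.1532] rows 4 | shift first [-0.0004 -0.0172  0.1534] IK [ -8.  21. 103.  -0.  56.  -1.] 0.0
```

View pics/w5.png

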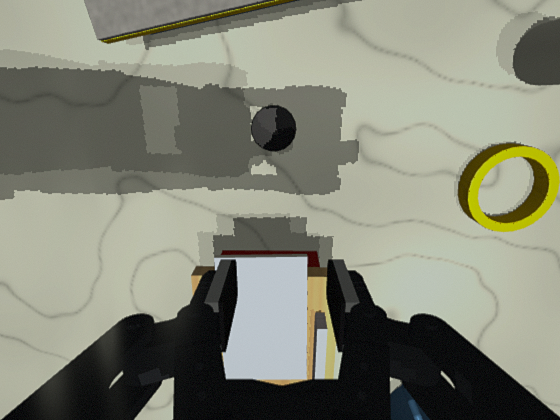

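Run:
```python
from pushp import *
s=manip.read_state();im=manip.get_image('wrist');C=cam(im,s)
a=ray(C,(216,256),.096);b=ray(C,(307,255),.096); print(a,b,np.linalg.norm(a-b),np.degrees(np.arctan2(*(b-a)[[1,0]])))
m=((a+b)/2)[:2]-np.array([.491,-.127]); print('out',m@[.127,.992],'lat',m@[.992,-.127])
c=ray(C,(241,378),.096);d=ray(C,(306,378),.096); print(c,d)
```

```text
[ 0.44793465 -0.09575945  0.096     ] [ 0.53510934 -0.10551894  0.096     ] 0.08771929311585214 -6.3878470645148955
out 0.026216213760932687 lat -0.002830000848513335
[ 0.44689679 -0.24661173  0.096     ] [ 0.51830404 -0.25510012  0.096     ]
```

Panel front edge at row 256, columns 216–307, so it is 26 mm out and well aligned. Pushing it home.

{"name": "jog_arm", "arguments": {"commands": [{"x":-0.0009,"y":-0.0216,"z":0,"rx":-0.0102,"ry":0.0035,"rz":-0.0027},{"x":0,"y":0,"z":0.038,"rx":0,"ry":0,"rz":0},{"x":0,"y":0,"z":0.038,"rx":0,"ry":0,"rz":0},{"x":0,"y":0,"z":0.038,"rx":0,"ry":0,"rz":0},{"x":0,"y":0,"z":0.037,"rx":0,"ry":0,"rz":0},{"x":0,"y":0,"z":0,"rx":0,"ry":0,"rz":0},{"x":0,"y":0,"z":0,"rx":0,"ry":0,"rz":0}]}}

```text
t: 22.15
ee_pos: [0.499, -0.036, 0.1174]
orientation: [[0.123, 0.992, -0.003], [0.992, -0.123, 0.002], [0.001, -0.003, -1.0]]
contact_force: [-0.8, -0.7, 1.3]
gripper_width: 0.0426
grasp_force: 0.0
```

Run:
```python
from pushp import *
print(manip.read_state()['ee_pos']); pushp(.005)
```

```text
[ 0.49903801 -0.03602036  0.11744128]
rot [-0.0031 -0.0011  0.0036] rows 1 then shift [-0.0863  0.0036  0.0024] rows 3 | shift first [-0.0863  0.0033  0.0023] IK [-18.  21. 102.   0.  56. -11.] 0.0
```

{"name": "jog_arm", "arguments": {"commands": [{"x":-0.01,"y":0,"z":0.002,"rx":0,"ry":0,"rz":0},{"x":-0.012,"y":0,"z":0,"rx":0,"ry":0,"rz":0},{"x":-0.012,"y":0,"z":0,"rx":0,"ry":0,"rz":0},{"x":-0.012,"y":0,"z":0,"rx":0,"ry":0,"rz":0},{"x":-0.012,"y":0,"z":0,"rx":0,"ry":0,"rz":0},{"x":-0.012,"y":0,"z":0,"rx":0,"ry":0,"rz":0},{"x":-0.008,"y":0,"z":0,"rx":0,"ry":0,"rz":0},{"x":0,"y":0,"z":0,"rx":0,"ry":0,"rz":0}]}}

```text
t: 22.82
ee_pos: [0.49, -0.1159, 0.1161]
orientation: [[0.125, 0.992, 0.001], [0.992, -0.125, 0.002], [0.002, 0.001, -1.0]]
contact_force: [0.5, 0.1, -0.0]
gripper_width: 0.0426
grasp_force: 0.3
```

{"name": "jog_arm", "arguments": {"commands": [{"x":-0.004,"y":0,"z":0,"rx":0,"ry":0,"rz":0},{"x":0,"y":0,"z":0,"rx":0,"ry":0,"rz":0}]}}

```text
t: 22.98
ee_pos: [0.4892, -0.1188, 0.1154]
orientation: [[0.124, 0.992, -0.001], [0.992, -0.124, 0.002], [0.002, -0.001, -1.0]]
contact_force: [-0.6, -0.2, -0.2]
gripper_width: 0.0429
grasp_force: 0.0
```

{"name": "jog_arm", "arguments": {"commands": [{"x":-0.002,"y":0,"z":0,"rx":0,"ry":0,"rz":0},{"x":0,"y":0,"z":0,"rx":0,"ry":0,"rz":0}]}}

```text
t: 23.15
ee_pos: [0.489, -0.12, 0.1153]
orientation: [[0.123, 0.992, -0.001], [0.992, -0.123, 0.002], [0.002, -0.001, -1.0]]
contact_force: [-0.1, 0.0, 0.4]
gripper_width: 0.0429
grasp_force: 0.0
```

{"name": "jog_arm", "arguments": {"commands": [{"x":-0.002,"y":0,"z":0,"rx":0,"ry":0,"rz":0},{"x":0,"y":0,"z":0,"rx":0,"ry":0,"rz":0}]}}

```text
t: 23.32
ee_pos: [0.4892, -0.121, 0.1153]
orientation: [[0.123, 0.992, -0.0], [0.992, -0.123, 0.004], [0.004, -0.001, -1.0]]
contact_force: [3.0, 7.9, -0.8]
gripper_width: 0.0427
grasp_force: 4.5
```

Contact against the back stop at the expected spot (TCP y −0.121 m, 8 N). Backing off to the second panel.

{"name": "jog_arm", "arguments": {"commands": [{"x":0.005,"y":0,"z":0,"rx":0,"ry":0,"rz":0},{"x":0.025,"y":0,"z":0,"rx":0,"ry":0,"rz":0},{"x":0.02,"y":0,"z":-0.035,"rx":0,"ry":0,"rz":0},{"x":0.02,"y":0,"z":-0.035,"rx":0,"ry":0,"rz":0},{"x":0.02,"y":0,"z":-0.035,"rx":0,"ry":0,"rz":0},{"x":0.02,"y":0,"z":-0.035,"rx":0,"ry":0,"rz":0},{"x":0.02,"y":0,"z":-0.035,"rx":0,"ry":0,"rz":0},{"x":0,"y":0,"z":0,"rx":0,"ry":0,"rz":0}]}}

```text
t: 23.98
ee_pos: [0.5066, 0.0094, 0.2975]
orientation: [[0.121, 0.993, 0.009], [0.993, -0.121, 0.002], [0.003, 0.009, -1.0]]
contact_force: [1.3, 0.0, 1.4]
gripper_width: 0.0424
grasp_force: 0.0
```

```bash
python3 blue.py; python3 wblue.py
python3 - <<'E'
from plan import *
plan([.663,.352,.28],down(93)); plan([.663,.352,.125],down(93))
E
```

```text
blue [0.6673 0.2475] [0.081 0.141 0.082 0.14 ] axis 93.5
rot [ 0.0013 -0.0016 -0.1744] rows 2 then shift [0.3358 0.1756 0.0114] rows 10 | shift first [0.3611 0.1147 0.0122] IK [25. 45. 42.  0. 93. 22.] 0.0
rot [ 0.0013 -0.0016 -0.1744] rows 2 then shift [0.3358 0.1756 0.1664] rows 11 | shift first [0.3609 0.1145 0.1672] IK [25. 50. 54.  0. 76. 22.] 0.0
```

{"name": "jog_arm", "arguments": {"commands": [{"x":0,"y":0,"z":0,"rx":0,"ry":0,"rz":-0.087},{"x":0,"y":0,"z":0,"rx":0,"ry":0,"rz":-0.087},{"x":0.0336,"y":0.0176,"z":0,"rx":0,"ry":0,"rz":0},{"x":0.0336,"y":0.0176,"z":0,"rx":0,"ry":0,"rz":0},{"x":0.0336,"y":0.0176,"z":0,"rx":0,"ry":0,"rz":0},{"x":0.0336,"y":0.0176,"z":0,"rx":0,"ry":0,"rz":0},{"x":0.0336,"y":0.0176,"z":0,"rx":0,"ry":0,"rz":0},{"x":0.0336,"y":0.0176,"z":0,"rx":0,"ry":0,"rz":0},{"x":0.0336,"y":0.0176,"z":0,"rx":0,"ry":0,"rz":0}]}}

```text
t: 24.83
ee_pos: [0.6166, 0.249, 0.2889]
orientation: [[-0.05, 0.999, -0.003], [0.999, 0.05, 0.001], [0.001, -0.003, -1.0]]
contact_force: [0.7, -0.4, 0.6]
gripper_width: 0.043
grasp_force: 0.0
```

{"name": "jog_arm", "arguments": {"commands": [{"x":0.0336,"y":0.0176,"z":0,"rx":0,"ry":0,"rz":0},{"x":0.0336,"y":0.0176,"z":0,"rx":0,"ry":0,"rz":0},{"x":0.0336,"y":0.0176,"z":0,"rx":0,"ry":0,"rz":0},{"x":0,"y":0,"z":0.03,"rx":0,"ry":0,"rz":0},{"x":0,"y":0,"z":0.03,"rx":0,"ry":0,"rz":0},{"x":0,"y":0,"z":0.03,"rx":0,"ry":0,"rz":0},{"x":0,"y":0,"z":0,"rx":0,"ry":0,"rz":0},{"x":0,"y":0,"z":0,"rx":0,"ry":0,"rz":0}]}}

```text
t: 25.5
ee_pos: [0.6635, 0.3506, 0.1988]
orientation: [[-0.05, 0.999, -0.005], [0.999, 0.05, -0.0], [-0.0, -0.005, -1.0]]
contact_force: [-0.4, 0.2, 0.9]
gripper_width: 0.0427
grasp_force: 0.0
```

```bash
python3 wblue.py
python3 - <<'E'
from plan import *
plan([.663,.352,.115],down(93))
E
```

```text
blue c,size,ang [665.5 260.3] [ 89.6 121. ] 3.3 px [218 256] [339 385]
[[617.0, 318.0], [624.0, 197.0], [714.0, 202.0], [707.0, 323.0]]
rot [-0.0008 -0.0017 -0.0025] rows 1 then shift [ 0.0011 -0.0011  0.0867] rows 3 | shift first [ 0.0009 -0.001   0.0867] IK [25. 51. 54. -0. 75. 22.] 0.0
```

{"name": "jog_arm", "arguments": {"commands": [{"x":0,"y":0,"z":0.03,"rx":0,"ry":0,"rz":0},{"x":0,"y":0,"z":0.03,"rx":0,"ry":0,"rz":0},{"x":0,"y":0,"z":0.015,"rx":0,"ry":0,"rz":0},{"x":0,"y":0,"z":0.006,"rx":0,"ry":0,"rz":0},{"x":0,"y":0,"z":0,"rx":0,"ry":0,"rz":0},{"x":0,"y":0,"z":0,"rx":0,"ry":0,"rz":0}]}}

```text
t: 26.05
ee_pos: [0.6646, 0.3519, 0.1229]
orientation: [[-0.05, 0.999, 0.002], [0.999, 0.05, 0.003], [0.003, 0.003, -1.0]]
contact_force: [0.2, 0.0, 0.2]
gripper_width: 0.0424
grasp_force: 0.0
```

{"name": "jog_arm", "arguments": {"commands": [{"x":0,"y":0,"z":0.0025,"rx":0,"ry":0,"rz":0},{"x":0,"y":0,"z":0,"rx":0,"ry":0,"rz":0}]}}

```text
t: 26.22
ee_pos: [0.6642, 0.3518, 0.1194]
orientation: [[-0.05, 0.999, 0.001], [0.999, 0.05, 0.003], [0.003, 0.002, -1.0]]
contact_force: [1.0, -0.3, -0.4]
gripper_width: 0.0429
grasp_force: 0.0
```

{"name": "jog_arm", "arguments": {"commands": [{"x":0,"y":0,"z":0.0043,"rx":0,"ry":0,"rz":0},{"x":-0.01,"y":0,"z":0,"rx":0,"ry":0,"rz":0},{"x":-0.01,"y":0,"z":0,"rx":0,"ry":0,"rz":0},{"x":-0.01,"y":0,"z":0,"rx":0,"ry":0,"rz":0},{"x":-0.01,"y":0,"z":0,"rx":0,"ry":0,"rz":0}]}}

```text
t: 26.63
ee_pos: [0.6659, 0.3102, 0.1134]
orientation: [[-0.05, 0.999, -0.001], [0.999, 0.05, 0.002], [0.002, -0.001, -1.0]]
contact_force: [0.1, 0.3, 0.3]
gripper_width: 0.0427
grasp_force: 0.2
```

{"name": "jog_arm", "arguments": {"commands": [{"x":-0.01,"y":0,"z":0,"rx":0,"ry":0,"rz":0},{"x":-0.01,"y":0,"z":0,"rx":0,"ry":0,"rz":0},{"x":-0.01,"y":0,"z":0,"rx":0,"ry":0,"rz":0},{"x":-0.01,"y":0,"z":0,"rx":0,"ry":0,"rz":0},{"x":-0.01,"y":0,"z":0,"rx":0,"ry":0,"rz":0},{"x":-0.01,"y":0,"z":0,"rx":0,"ry":0,"rz":0},{"x":-0.01,"y":0,"z":0,"rx":0,"ry":0,"rz":0},{"x":-0.008,"y":0,"z":0,"rx":0,"ry":0,"rz":0},{"x":-0.004,"y":0,"z":0,"rx":0,"ry":0,"rz":0},{"x":0,"y":0,"z":0,"rx":0,"ry":0,"rz":0}]}}

```text
t: 27.47
ee_pos: [0.6701, 0.2287, 0.1133]
orientation: [[-0.049, 0.999, -0.001], [0.999, 0.049, 0.002], [0.002, -0.0, -1.0]]
contact_force: [0.0, 0.2, 0.8]
gripper_width: 0.0429
grasp_force: 0.4
```

Now up and back over the aisle to look at it.

{"name": "jog_arm", "arguments": {"commands": [{"x":0.02,"y":0,"z":0,"rx":0,"ry":0,"rz":0},{"x":0,"y":0,"z":-0.04,"rx":0,"ry":0,"rz":0},{"x":0,"y":0,"z":-0.04,"rx":0,"ry":0,"rz":0},{"x":0,"y":0,"z":-0.04,"rx":0,"ry":0,"rz":0},{"x":0,"y":0,"z":-0.04,"rx":0,"ry":0,"rz":0},{"x":0,"y":0,"z":-0.04,"rx":0,"ry":0,"rz":0},{"x":-0.04,"y":0,"z":0,"rx":0,"ry":0,"rz":0},{"x":-0.04,"y":0,"z":0,"rx":0,"ry":0,"rz":0},{"x":-0.04,"y":0,"z":0,"rx":0,"ry":0,"rz":0}]}}

```text
t: 28.22
ee_pos: [0.6748, 0.129, 0.3134]
orientation: [[-0.052, 0.999, 0.0], [0.999, 0.052, 0.002], [0.002, 0.0, -1.0]]
contact_force: [0.3, -0.5, -0.3]
gripper_width: 0.0427
grasp_force: 0.0
```

{"name": "jog_arm", "arguments": {"commands": [{"x":-0.04,"y":0,"z":0,"rx":0,"ry":0,"rz":0},{"x":-0.04,"y":-0.02,"z":0,"rx":0,"ry":0,"rz":0},{"x":0,"y":-0.02,"z":0,"rx":0,"ry":0,"rz":0},{"x":0,"y":0,"z":0,"rx":0,"ry":0,"rz":0},{"x":0,"y":0,"z":0,"rx":0,"ry":0,"rz":0}], "claw": 1}}

```text
t: 28.63
ee_pos: [0.6401, 0.0503, 0.3135]
orientation: [[-0.05, 0.999, 0.0], [0.999, 0.05, 0.002], [0.002, 0.0, -1.0]]
contact_force: [-0.0, 0.6, 0.4]
gripper_width: 0.0853
grasp_force: 0.0
```

```bash
python3 wblue.py; python3 blue.py; python3 st.py
```

```text
blue c,size,ang [671. 141.] [ 89.3 145.6] 2.8 px [272   0] [373 164]
[[623.0, 212.0], [630.0, 66.0], [719.0, 71.0], [712.0, 216.0]]
blue [0.6731 0.1581] [0.081 0.107 0.081 0.107] axis 90.0
28.7333 [ 1.3 27.7 65.3  0.1 87.  -1.7] [0.6407 0.0512 0.313 ] 
 [[-0.051  0.999 -0.   ]
 [ 0.999  0.051  0.002]
 [ 0.002 -0.    -1.   ]] [0.8 1.  0.2] 0.08525652732993687 0.0
```

```bash
python3 grip.py .6745 .0685 92.8
python3 - <<'E'
from path import *
s=manip.read_state(); leg(s['ee_pos'],np.array(s['orientation']),s['ee_pos'],pose(108,-18,1),s['joint_pos'])
E
```

```text
pre [0.6961 0.0187 0.1415]
rot [1.0618 0.8134 1.1225] rows 15 then shift [0.0426 0.1779 0.0074] rows 5 | shift first [-0.0356  0.0536  0.1714] IK [-16.  63.  48.  59. 112.  57.] 0.0
in [0.6755 0.0821 0.1199]
rot [1.0618 0.8134 1.1225] rows 15 then shift [0.0426 0.1779 0.0774] rows 5 | shift first [0.0287 0.0364 0.1932] IK [-12.  61.  57.  59. 106.  53.] 0.0
up [0.6755 0.0821 0.1369]
rot [1.0618 0.8134 1.1225] rows 15 then shift [0.0426 0.1617 0.0721] rows 5 | shift first [0.0287 0.0363 0.1762] IK [-12.  59.  57.  60. 107.  55.] 0.0
[-1. 33. 58.  8. 99.  7.] 0.0
[ -4.  38.  53.  17. 108.  17.] 0.0
[ -7.  41.  50.  28. 115.  29.] 0.0
[-10.  44.  51.  40. 118.  42.] 0.0
[-12.  44.  54.  51. 118.  54.] 0.0
[-15.  44.  60.  62. 115.  65.] 0.0
rotvec [1.0618 0.8134 1.1225] rows 15.183621497353615
```

{"name": "jog_arm", "arguments": {"commands": [{"x":0,"y":0,"z":0,"rx":0.0664,"ry":0.0508,"rz":0.0702},{"x":0,"y":0,"z":0,"rx":0.0664,"ry":0.0508,"rz":0.0702},{"x":0,"y":0,"z":0,"rx":0.0664,"ry":0.0508,"rz":0.0702},{"x":0,"y":0,"z":0,"rx":0.0664,"ry":0.0508,"rz":0.0702},{"x":0,"y":0,"z":0,"rx":0.0664,"ry":0.0508,"rz":0.0702},{"x":0,"y":0,"z":0,"rx":0.0664,"ry":0.0508,"rz":0.0702},{"x":0,"y":0,"z":0,"rx":0.0664,"ry":0.0508,"rz":0.0702},{"x":0,"y":0,"z":0,"rx":0.0664,"ry":0.0508,"rz":0.0702}]}}

```text
t: 29.4
ee_pos: [0.641, 0.0512, 0.3123]
orientation: [[0.556, 0.735, -0.387], [0.802, -0.353, 0.482], [0.217, -0.578, -0.786]]
contact_force: [-0.3, -0.1, -0.0]
gripper_width: 0.0856
grasp_force: 0.0
```

{"name": "jog_arm", "arguments": {"commands": [{"x":0,"y":0,"z":0,"rx":0.0664,"ry":0.0508,"rz":0.0702},{"x":0,"y":0,"z":0,"rx":0.0664,"ry":0.0508,"rz":0.0702},{"x":0,"y":0,"z":0,"rx":0.0664,"ry":0.0508,"rz":0.0702},{"x":0,"y":0,"z":0,"rx":0.0664,"ry":0.0508,"rz":0.0702},{"x":0,"y":0,"z":0,"rx":0.0664,"ry":0.0508,"rz":0.0702},{"x":0,"y":0,"z":0,"rx":0.0664,"ry":0.0508,"rz":0.0702},{"x":0,"y":0,"z":0,"rx":0.0664,"ry":0.0508,"rz":0.0702},{"x":0,"y":0,"z":0,"rx":0.0664,"ry":0.0508,"rz":0.0702},{"x":0,"y":0,"z":0,"rx":0,"ry":0,"rz":0},{"x":0,"y":0,"z":0,"rx":0,"ry":0,"rz":0}]}}

```text
t: 30.23
ee_pos: [0.6405, 0.0507, 0.3121]
orientation: [[0.951, 0.096, -0.295], [0.311, -0.295, 0.904], [-0.001, -0.951, -0.31]]
contact_force: [-1.0, 0.9, 0.2]
gripper_width: 0.0853
grasp_force: 0.0
```

```bash
python3 grip.py .6745 .0685 92.8
```

```text
pre [0.6961 0.0187 0.1415]
rot [ 0.0013  0.0018 -0.0003] rows 1 then shift [0.043  0.1769 0.0075] rows 5 | shift first [0.043  0.1769 0.0076] IK [-16.  63.  48.  59. 112.  57.] 0.0
in [0.6755 0.0821 0.1199]
rot [ 0.0013  0.0018 -0.0003] rows 1 then shift [0.043  0.1769 0.0775] rows 5 | shift first [0.0432 0.1768 0.0776] IK [-12.  61.  57.  59. 106.  53.] 0.0
up [0.6755 0.0821 0.1369]
rot [ 0.0013  0.0018 -0.0003] rows 1 then shift [0.043  0.1607 0.0722] rows 5 | shift first [0.0432 0.1606 0.0724] IK [-12.  59.  57.  60. 107.  55.] 0.0
```

{"name": "jog_arm", "arguments": {"commands": [{"x":0.0086,"y":0.0354,"z":0,"rx":0,"ry":0,"rz":0},{"x":0.0086,"y":0.0354,"z":0,"rx":0,"ry":0,"rz":0},{"x":0.0086,"y":0.0354,"z":0,"rx":0,"ry":0,"rz":0},{"x":0.0086,"y":0.0354,"z":0,"rx":0,"ry":0,"rz":0},{"x":0.0086,"y":0.0354,"z":0,"rx":0,"ry":0,"rz":0},{"x":0,"y":0,"z":0,"rx":0,"ry":0,"rz":0}]}}

```text
t: 30.73
ee_pos: [0.6973, 0.0118, 0.1348]
orientation: [[0.95, 0.086, -0.299], [0.311, -0.293, 0.904], [-0.01, -0.952, -0.306]]
contact_force: [-1.1, -0.1, -2.5]
gripper_width: 0.0852
grasp_force: 0.0
```

```bash
python3 grip.py .6745 .0685 92.8
```

```text
pre [0.6961 0.0187 0.1415]
rot [-0.0037  0.0047 -0.0089] rows 1 then shift [ 0.0011 -0.0085  0.0046] rows 1 | shift first [ 0.001  -0.0085  0.0046] IK [-16.  63.  48.  59. 112.  57.] 0.0
in [0.6755 0.0821 0.1199]
rot [-0.0037  0.0047 -0.0089] rows 1 then shift [ 0.0011 -0.0085  0.0746] rows 2 | shift first [ 0.0013 -0.0082  0.0746] IK [-12.  61.  57.  59. 106.  53.] 0.0
up [0.6755 0.0821 0.1369]
rot [-0.0037  0.0047 -0.0089] rows 1 then shift [ 0.0011 -0.0247  0.0693] rows 2 | shift first [ 0.0012 -0.0244  0.0694] IK [-12.  59.  57.  60. 107.  55.] 0.0
```

{"name": "jog_arm", "arguments": {"commands": [{"x":0,"y":0,"z":0.019,"rx":0,"ry":0,"rz":0},{"x":0,"y":0,"z":0.019,"rx":0,"ry":0,"rz":0},{"x":0,"y":0,"z":0.019,"rx":0,"ry":0,"rz":0},{"x":0,"y":0,"z":0.0195,"rx":0,"ry":0,"rz":0},{"x":0,"y":0,"z":0,"rx":0,"ry":0,"rz":0}]}}

```text
t: 31.15
ee_pos: [0.6746, 0.0847, 0.122]
orientation: [[0.949, 0.099, -0.298], [0.314, -0.295, 0.902], [0.001, -0.95, -0.311]]
contact_force: [0.9, 0.7, 0.1]
gripper_width: 0.0854
grasp_force: 0.0
```

{"name": "jog_arm", "arguments": {"commands": [{"x":0,"y":-0.0054,"z":-0.0018,"rx":0,"ry":0,"rz":0},{"x":0,"y":-0.0054,"z":-0.0018,"rx":0,"ry":0,"rz":0},{"x":0,"y":-0.0054,"z":-0.0018,"rx":0,"ry":0,"rz":0},{"x":0,"y":0,"z":0,"rx":0,"ry":0,"rz":0}], "claw": 0.5}}

```text
t: 31.48
ee_pos: [0.6763, 0.0799, 0.1405]
orientation: [[0.951, 0.098, -0.292], [0.308, -0.295, 0.905], [0.002, -0.95, -0.311]]
contact_force: [0.3, -0.9, 0.3]
gripper_width: 0.0427
grasp_force: 0.2
```

{"name": "jog_arm", "arguments": {"commands": [{"x":0,"y":0,"z":0,"rx":0,"ry":0,"rz":0},{"x":0,"y":0,"z":0,"rx":0,"ry":0,"rz":0},{"x":0,"y":0,"z":0,"rx":0,"ry":0,"rz":0},{"x":0,"y":0,"z":0,"rx":0,"ry":0,"rz":0},{"x":0,"y":0,"z":0,"rx":0,"ry":0,"rz":0},{"x":0,"y":0,"z":0,"rx":0,"ry":0,"rz":0}], "claw": 0}}

```text
t: 31.98
ee_pos: [0.6756, 0.0808, 0.1382]
orientation: [[0.951, 0.094, -0.293], [0.308, -0.294, 0.905], [-0.001, -0.951, -0.308]]
contact_force: [-0.2, 1.5, 2.6]
gripper_width: 0.0044
grasp_force: 61.3
```

Run:
```python
from path import *
s=manip.read_state(); R0=np.array(s['orientation']); q=s['joint_pos']; x=np.array(s['ee_pos']); print(x)
A=x+[0,0,.25]; q,e=IK(A,R0,q); print(q.round(0),e)
B=np.array([.48,.068,.39]); q,e=IK(B,R0,q); print(q.round(0),e, (R0.T@(A-x)).round(4),(R0.T@(B-x)).round(4),(R0.T@(B-A)).round(4))
```

```text
[0.67560335 0.08084233 0.13819326]
[-12.  46.  47.  68. 117.  77.] 3.262108802247809e-14
[-17.  19.  87.  60. 116.  61.] 4.558842184946563e-10 [-2.000e-04 -2.378e-01 -7.710e-02] [-0.1903 -0.2542 -0.0319] [-0.19   -0.0164  0.0452]
```

{"name": "jog_arm", "arguments": {"commands": [{"x":0,"y":-0.034,"z":-0.011,"rx":0,"ry":0,"rz":0},{"x":0,"y":-0.034,"z":-0.011,"rx":0,"ry":0,"rz":0},{"x":0,"y":-0.034,"z":-0.011,"rx":0,"ry":0,"rz":0},{"x":0,"y":-0.034,"z":-0.011,"rx":0,"ry":0,"rz":0},{"x":0,"y":-0.034,"z":-0.011,"rx":0,"ry":0,"rz":0},{"x":0,"y":-0.034,"z":-0.011,"rx":0,"ry":0,"rz":0},{"x":0,"y":-0.034,"z":-0.011,"rx":0,"ry":0,"rz":0}]}}

```text
t: 32.57
ee_pos: [0.6755, 0.081, 0.3894]
orientation: [[0.951, 0.093, -0.294], [0.308, -0.295, 0.904], [-0.002, -0.951, -0.31]]
contact_force: [0.1, -1.0, -0.2]
gripper_width: 0.0045
grasp_force: 60.1
```

{"name": "jog_arm", "arguments": {"commands": [{"x":-0.0317,"y":-0.0027,"z":0.0075,"rx":0,"ry":0,"rz":0},{"x":-0.0317,"y":-0.0027,"z":0.0075,"rx":0,"ry":0,"rz":0},{"x":-0.0317,"y":-0.0027,"z":0.0075,"rx":0,"ry":0,"rz":0},{"x":-0.0317,"y":-0.0027,"z":0.0075,"rx":0,"ry":0,"rz":0},{"x":-0.0317,"y":-0.0027,"z":0.0075,"rx":0,"ry":0,"rz":0},{"x":-0.0317,"y":-0.0027,"z":0.0075,"rx":0,"ry":0,"rz":0},{"x":0,"y":0,"z":0,"rx":0,"ry":0,"rz":0}]}}

```text
t: 33.15
ee_pos: [0.4762, 0.0679, 0.3897]
orientation: [[0.951, 0.092, -0.294], [0.308, -0.295, 0.905], [-0.003, -0.951, -0.309]]
contact_force: [1.1, 0.2, -1.0]
gripper_width: 0.0045
grasp_force: 60.1
```

Run:
```python
from plan import *
plan([.48,.068,.39],down(-2))
```

```text
rot [-1.2427  0.2214  0.2987] rows 11 then shift [ 0.0038 -0.0003 -0.0003] rows 1 | shift first [ 0.0036 -0.     -0.0011] IK [ 4.  5. 84.  0. 91. 96.] 0.0
```

Same two-leg flip as before.

{"name": "jog_arm", "arguments": {"commands": [{"x":0,"y":0,"z":0,"rx":-0.1037,"ry":0.0183,"rz":0.025},{"x":0,"y":0,"z":0,"rx":-0.1037,"ry":0.0183,"rz":0.025},{"x":0,"y":0,"z":0,"rx":-0.1037,"ry":0.0183,"rz":0.025},{"x":0,"y":0,"z":0,"rx":-0.1037,"ry":0.0183,"rz":0.025},{"x":0,"y":0,"z":0,"rx":-0.1037,"ry":0.0183,"rz":0.025},{"x":0,"y":0,"z":0,"rx":-0.1037,"ry":0.0183,"rz":0.025}]}}

```text
t: 33.65
ee_pos: [0.4804, 0.0674, 0.39]
orientation: [[0.989, 0.078, -0.124], [0.136, -0.81, 0.571], [-0.056, -0.581, -0.812]]
contact_force: [0.4, 0.6, -1.7]
gripper_width: 0.0043
grasp_force: 60.0
```

{"name": "jog_arm", "arguments": {"commands": [{"x":0,"y":0,"z":0,"rx":-0.1037,"ry":0.0183,"rz":0.025},{"x":0,"y":0,"z":0,"rx":-0.1037,"ry":0.0183,"rz":0.025},{"x":0,"y":0,"z":0,"rx":-0.1037,"ry":0.0183,"rz":0.025},{"x":0,"y":0,"z":0,"rx":-0.1037,"ry":0.0183,"rz":0.025},{"x":0,"y":0,"z":0,"rx":-0.1037,"ry":0.0183,"rz":0.025},{"x":0,"y":0,"z":0,"rx":-0.1037,"ry":0.0183,"rz":0.025},{"x":0,"y":0,"z":0,"rx":0,"ry":0,"rz":0}]}}

```text
t: 34.23
ee_pos: [0.4801, 0.069, 0.3902]
orientation: [[0.999, -0.034, 0.002], [-0.034, -0.999, -0.007], [0.002, 0.007, -1.0]]
contact_force: [-0.1, 0.2, -1.0]
gripper_width: 0.0047
grasp_force: 60.0
```

{"name": "jog_arm", "arguments": {"commands": [{"x":0,"y":0,"z":0,"rx":-0.1037,"ry":-0.0183,"rz":0.0254},{"x":0,"y":0,"z":0,"rx":-0.1037,"ry":-0.0183,"rz":0.0254},{"x":0,"y":0,"z":0,"rx":-0.1037,"ry":-0.0183,"rz":0.0254},{"x":0,"y":0,"z":0,"rx":-0.1037,"ry":-0.0183,"rz":0.0254},{"x":0,"y":0,"z":0,"rx":-0.1037,"ry":-0.0183,"rz":0.0254},{"x":0,"y":0,"z":0,"rx":-0.1037,"ry":-0.0183,"rz":0.0254}]}}

```text
t: 34.73
ee_pos: [0.4802, 0.068, 0.3897]
orientation: [[0.976, -0.136, -0.17], [-0.21, -0.795, -0.569], [-0.058, 0.591, -0.805]]
contact_force: [-0.2, -0.3, 0.3]
gripper_width: 0.0046
grasp_force: 60.0
```

{"name": "jog_arm", "arguments": {"commands": [{"x":0,"y":0,"z":0,"rx":-0.1037,"ry":-0.0183,"rz":0.0254},{"x":0,"y":0,"z":0,"rx":-0.1037,"ry":-0.0183,"rz":0.0254},{"x":0,"y":0,"z":0,"rx":-0.1037,"ry":-0.0183,"rz":0.0254},{"x":0,"y":0,"z":0,"rx":-0.1037,"ry":-0.0183,"rz":0.0254},{"x":0,"y":0,"z":0,"rx":-0.1037,"ry":-0.0183,"rz":0.0254},{"x":0,"y":0,"z":0,"rx":-0.1037,"ry":-0.0183,"rz":0.0254},{"x":0,"y":0,"z":0,"rx":0,"ry":0,"rz":0},{"x":0,"y":0,"z":0,"rx":0,"ry":0,"rz":0}]}}

```text
t: 35.4
ee_pos: [0.4804, 0.0678, 0.3885]
orientation: [[0.926, -0.115, -0.359], [-0.377, -0.287, -0.881], [-0.002, 0.951, -0.309]]
contact_force: [-0.4, -0.4, -0.7]
gripper_width: 0.0045
grasp_force: 60.2
```

Run:
```python
from place import *
for z in(.20,.112,.100):
    t,R=place(.4935,-.127,-7.3,.058,z); print(t.round(4)); plan(t,R)
```

```text
panel dir az -96.6 drop -0.298
[ 0.5006 -0.0852  0.2451]
rot [-0.0003 -0.0018  0.0031] rows 1 then shift [ 0.0768 -0.095   0.1716] rows 6 | shift first [ 0.0767 -0.0947  0.1718] IK [  7.  32.  89. -59. 104. 130.] 0.0
panel dir az -96.6 drop -0.298
[ 0.5006 -0.0852  0.1571]
rot [-0.0003 -0.0018  0.0031] rows 1 then shift [ 0.0768 -0.1787  0.1988] rows 7 | shift first [ 0.0769 -0.1784  0.199 ] IK [  7.  40.  90. -57.  99. 138.] 0.0
panel dir az -96.6 drop -0.298
[ 0.5006 -0.0852  0.1451]
rot [-0.0003 -0.0018  0.0031] rows 1 then shift [ 0.0768 -0.1901  0.2025] rows 8 | shift first [ 0.077  -0.1898  0.2027] IK [  7.  41.  90. -57.  98. 139.] 0.0
```

{"name": "jog_arm", "arguments": {"commands": [{"x":0.0128,"y":-0.0158,"z":0.0286,"rx":0,"ry":0,"rz":0},{"x":0.0128,"y":-0.0158,"z":0.0286,"rx":0,"ry":0,"rz":0},{"x":0.0128,"y":-0.0158,"z":0.0286,"rx":0,"ry":0,"rz":0},{"x":0.0128,"y":-0.0158,"z":0.0286,"rx":0,"ry":0,"rz":0},{"x":0.0128,"y":-0.0158,"z":0.0286,"rx":0,"ry":0,"rz":0},{"x":0.0128,"y":-0.0158,"z":0.0286,"rx":0,"ry":0,"rz":0},{"x":0,"y":0,"z":0,"rx":0,"ry":0,"rz":0}]}}

```text
t: 35.98
ee_pos: [0.4999, -0.0891, 0.2437]
orientation: [[0.925, -0.116, -0.363], [-0.381, -0.288, -0.879], [-0.003, 0.951, -0.31]]
contact_force: [-0.7, 0.6, -2.1]
gripper_width: 0.0044
grasp_force: 60.2
```

{"name": "jog_arm", "arguments": {"commands": [{"x":0,"y":-0.0209,"z":0.0068,"rx":0,"ry":0,"rz":0},{"x":0,"y":-0.0209,"z":0.0068,"rx":0,"ry":0,"rz":0},{"x":0,"y":-0.0209,"z":0.0068,"rx":0,"ry":0,"rz":0},{"x":0,"y":-0.0209,"z":0.0068,"rx":0,"ry":0,"rz":0},{"x":0,"y":0,"z":0,"rx":0,"ry":0,"rz":0},{"x":0,"y":0,"z":0,"rx":0,"ry":0,"rz":0}]}}

```text
t: 36.48
ee_pos: [0.5012, -0.0857, 0.1598]
orientation: [[0.926, -0.118, -0.359], [-0.378, -0.286, -0.881], [0.002, 0.951, -0.309]]
contact_force: [0.6, 0.5, -1.1]
gripper_width: 0.0046
grasp_force: 60.2
```

{"name": "jog_arm", "arguments": {"commands": [{"x":0,"y":-0.004,"z":0.0013,"rx":0,"ry":0,"rz":0},{"x":0,"y":-0.004,"z":0.0013,"rx":0,"ry":0,"rz":0},{"x":0,"y":0,"z":0,"rx":0,"ry":0,"rz":0}]}}

```text
t: 36.73
ee_pos: [0.5011, -0.0857, 0.1511]
orientation: [[0.926, -0.119, -0.358], [-0.377, -0.284, -0.882], [0.003, 0.951, -0.308]]
contact_force: [-0.2, -0.4, -0.5]
gripper_width: 0.0046
grasp_force: 60.2
```

{"name": "jog_arm", "arguments": {"commands": [{"x":0,"y":-0.0019,"z":0.0006,"rx":0,"ry":0,"rz":0},{"x":0,"y":0,"z":0,"rx":0,"ry":0,"rz":0}]}}

```text
t: 36.9
ee_pos: [0.5011, -0.0857, 0.1491]
orientation: [[0.926, -0.118, -0.358], [-0.377, -0.283, -0.882], [0.003, 0.952, -0.307]]
contact_force: [-0.7, -0.3, 0.2]
gripper_width: 0.0044
grasp_force: 60.1
```

{"name": "jog_arm", "arguments": {"commands": [{"x":0,"y":-0.0028,"z":0.0009,"rx":0,"ry":0,"rz":0},{"x":0,"y":0,"z":0,"rx":0,"ry":0,"rz":0}]}}

```text
t: 37.07
ee_pos: [0.5011, -0.0857, 0.1461]
orientation: [[0.926, -0.118, -0.358], [-0.377, -0.283, -0.882], [0.003, 0.952, -0.306]]
contact_force: [1.0, 0.4, 4.0]
gripper_width: 0.0045
grasp_force: 61.0
```

{"name": "jog_arm", "arguments": {"commands": [{"x":0,"y":-0.0019,"z":0.0006,"rx":0,"ry":0,"rz":0},{"x":0,"y":0,"z":0,"rx":0,"ry":0,"rz":0}]}}

```text
t: 37.23
ee_pos: [0.5012, -0.0857, 0.1442]
orientation: [[0.926, -0.118, -0.358], [-0.376, -0.282, -0.882], [0.003, 0.952, -0.306]]
contact_force: [0.7, 2.2, 5.8]
gripper_width: 0.0043
grasp_force: 62.1
```

{"name": "jog_arm", "arguments": {"commands": [{"x":0,"y":0,"z":0,"rx":0,"ry":0,"rz":0},{"x":0,"y":0,"z":0,"rx":0,"ry":0,"rz":0},{"x":0,"y":0,"z":0,"rx":0,"ry":0,"rz":0},{"x":0,"y":0,"z":-0.008,"rx":0,"ry":0,"rz":0},{"x":0,"y":-0.01,"z":0.0033,"rx":0,"ry":0,"rz":0},{"x":0,"y":-0.01,"z":0.0033,"rx":0,"ry":0,"rz":0},{"x":0,"y":-0.01,"z":0.0033,"rx":0,"ry":0,"rz":0},{"x":0,"y":-0.008,"z":0.0026,"rx":0,"ry":0,"rz":0},{"x":0,"y":0,"z":0,"rx":0,"ry":0,"rz":0}], "claw": 0.35}}

```text
t: 37.98
ee_pos: [0.5032, -0.0791, 0.104]
orientation: [[0.926, -0.114, -0.359], [-0.377, -0.283, -0.882], [-0.001, 0.952, -0.305]]
contact_force: [-1.3, 0.0, -0.2]
gripper_width: 0.0297
grasp_force: 0.0
```

```bash
python3 st.py
python3 - <<'E'
from h import *
s,im=snap('scene','s6.png'); I=cv2.resize(im['color'][150:300,130:330],(800,600)); cv2.imwrite('pics/s6c.png',I[:,:,::-1])
E
```

```text
37.9833 [  7.6  45.9  89.1 -56.3  96.8 141.8] [ 0.5032 -0.0791  0.104 ] 
 [[ 0.926 -0.114 -0.359]
 [-0.377 -0.283 -0.882]
 [-0.001  0.952 -0.305]] [-1.3  0.  -0.2] 0.029664859128733408 0.0
```

View pics/s6c.png

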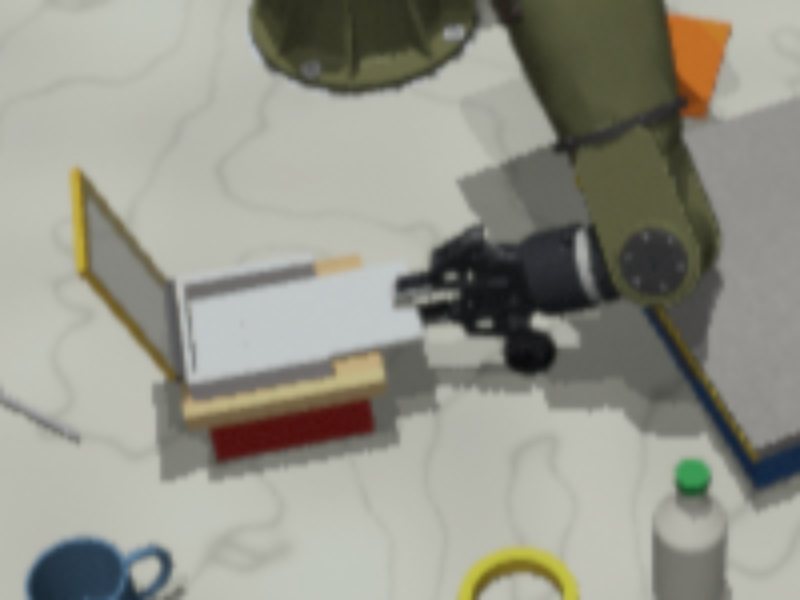

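The second panel is flat on the first, white up, with its front end at crop (415,330). I retreat and push home the same way, with the tips low enough to catch both edges.

{"name": "jog_arm", "arguments": {"commands": [{"x":0,"y":0,"z":-0.03,"rx":0,"ry":0,"rz":0},{"x":0,"y":0,"z":-0.03,"rx":0,"ry":0,"rz":0},{"x":0,"y":0.0357,"z":-0.0115,"rx":0,"ry":0,"rz":0},{"x":0,"y":0.0357,"z":-0.0115,"rx":0,"ry":0,"rz":0},{"x":0,"y":0.0357,"z":-0.0115,"rx":0,"ry":0,"rz":0},{"x":0,"y":0.0357,"z":-0.0115,"rx":0,"ry":0,"rz":0},{"x":0,"y":0,"z":0,"rx":0,"ry":0,"rz":0}], "claw": 0.5}}

```text
t: 38.62
ee_pos: [0.5259, -0.0258, 0.282]
orientation: [[0.926, -0.128, -0.355], [-0.377, -0.284, -0.881], [0.012, 0.95, -0.312]]
contact_force: [-0.3, -0.6, 0.6]
gripper_width: 0.0427
grasp_force: 0.0
```

{"name": "jog_arm", "arguments": {"commands": [{"x":0,"y":0,"z":0,"rx":0.0439,"ry":0.0561,"rz":-0.0782},{"x":0,"y":0,"z":0,"rx":0.0439,"ry":0.0561,"rz":-0.0782},{"x":0,"y":0,"z":0,"rx":0.0439,"ry":0.0561,"rz":-0.0782},{"x":0,"y":0,"z":0,"rx":0.0439,"ry":0.0561,"rz":-0.0782},{"x":0,"y":0,"z":0,"rx":0.0439,"ry":0.0561,"rz":-0.0782},{"x":0,"y":0,"z":0,"rx":0.0439,"ry":0.0561,"rz":-0.0782},{"x":0,"y":0,"z":0,"rx":0.0439,"ry":0.0561,"rz":-0.0782},{"x":0,"y":0,"z":0,"rx":0.0439,"ry":0.0561,"rz":-0.0782},{"x":0,"y":0,"z":0,"rx":0.0439,"ry":0.0561,"rz":-0.0782},{"x":0,"y":0,"z":0,"rx":0.0439,"ry":0.0561,"rz":-0.0782}]}}

```text
t: 39.45
ee_pos: [0.525, -0.0258, 0.2751]
orientation: [[0.818, 0.571, 0.076], [0.482, -0.607, -0.632], [-0.314, 0.554, -0.771]]
contact_force: [0.2, 1.0, -0.5]
gripper_width: 0.043
grasp_force: 0.0
```

{"name": "jog_arm", "arguments": {"commands": [{"x":0,"y":0,"z":0,"rx":0.0439,"ry":0.0561,"rz":-0.0782},{"x":0,"y":0,"z":0,"rx":0.0439,"ry":0.0561,"rz":-0.0782},{"x":0,"y":0,"z":0,"rx":0.0439,"ry":0.0561,"rz":-0.0782},{"x":0,"y":0,"z":0,"rx":0.0439,"ry":0.0561,"rz":-0.0782},{"x":0,"y":0,"z":0,"rx":0.0439,"ry":0.0561,"rz":-0.0782},{"x":0,"y":0,"z":0,"rx":0.0439,"ry":0.0561,"rz":-0.0782},{"x":0,"y":0,"z":0,"rx":0.0439,"ry":0.0561,"rz":-0.0782},{"x":0,"y":0,"z":0,"rx":0.0439,"ry":0.0561,"rz":-0.0782},{"x":0,"y":0,"z":0,"rx":0.0439,"ry":0.0561,"rz":-0.0782},{"x":0,"y":0,"z":0,"rx":0.0439,"ry":0.0561,"rz":-0.0782}]}}

```text
t: 40.28
ee_pos: [0.525, -0.026, 0.2753]
orientation: [[0.123, 0.992, -0.011], [0.992, -0.123, 0.003], [0.001, -0.011, -1.0]]
contact_force: [-0.3, 1.3, -0.6]
gripper_width: 0.0426
grasp_force: 0.0
```

{"name": "jog_arm", "arguments": {"commands": [{"x":0,"y":0,"z":0,"rx":0,"ry":0,"rz":0},{"x":0,"y":0,"z":0,"rx":0,"ry":0,"rz":0}]}}

```text
t: 40.45
ee_pos: [0.5251, -0.0266, 0.2746]
orientation: [[0.13, 0.991, -0.011], [0.991, -0.13, -0.003], [-0.004, -0.01, -1.0]]
contact_force: [0.5, -0.4, 0.9]
gripper_width: 0.0428
grasp_force: 0.0
```

Run:
```python
from pushp import *
pushp(.09,.26); pushp(.09,.115)
s,im=snap('wrist','w7.png'); C=cam(im,s)
h=cv2.cvtColor(im['color'],cv2.COLOR_RGB2HSV); w=cv2.inRange(h,(100,5,185),(130,40,255)); w[:235]=0; w[:,:236-30]=0; w[:,330:]=0; w[300:]=0
for r in range(240,300,6):
    c=np.where(w[r])[0]; print(r,c.min() if len(c) else None,c.max() if len(c) else None,end='; ')
for uv in((216,245),(307,245)): print(ray(C,uv,.102))
```

```text
rot [-0.0101  0.0041 -0.0031] rows 1 then shift [-0.014  -0.0211  0.0146] rows 1 | shift first [-0.014  -0.0209  0.0149] IK [-8. 11. 94. -0. 75. -1.] 0.0
rot [-0.0101  0.0041 -0.0031] rows 1 then shift [-0.014  -0.0211  0.1596] rows 4 | shift first [-0.0134 -0.0195  0.1599] IK [ -8.  21. 103.  -0.  56.  -1.] 0.0
240 None None; 246 None None; 252 None None; 258 216 307; 264 216 307; 270 237 307; 276 238 307; 282 238 307; 288 238 307; 294 238 307; [ 0.45406393 -0.07231194  0.102     ]
[ 0.54024692 -0.08313117  0.102     ]
```

View pics/w7.png

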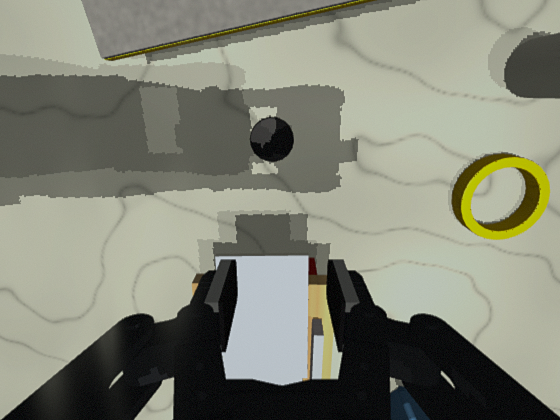

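The top panel's front edge is at row 256, columns 216–307, about 40 mm out and centred. Pushing home.

{"name": "jog_arm", "arguments": {"commands": [{"x":-0.012,"y":-0.0209,"z":0,"rx":-0.0101,"ry":0.0041,"rz":-0.0031},{"x":0,"y":0,"z":0.0395,"rx":0,"ry":0,"rz":0},{"x":0,"y":0,"z":0.0395,"rx":0,"ry":0,"rz":0},{"x":0,"y":0,"z":0.0395,"rx":0,"ry":0,"rz":0},{"x":0,"y":0,"z":0.0395,"rx":0,"ry":0,"rz":0},{"x":0,"y":0,"z":0,"rx":0,"ry":0,"rz":0},{"x":0,"y":0,"z":0,"rx":0,"ry":0,"rz":0},{"x":0,"y":0,"z":0,"rx":0,"ry":0,"rz":0}]}}

```text
t: 41.17
ee_pos: [0.5037, -0.0348, 0.1194]
orientation: [[0.124, 0.992, 0.002], [0.992, -0.124, 0.001], [0.001, 0.002, -1.0]]
contact_force: [0.1, 0.2, -0.2]
gripper_width: 0.0428
grasp_force: 0.0
```

Run:
```python
from pushp import *
print(manip.read_state()['ee_pos']); pushp(.005)
```

```text
[ 0.50374524 -0.03475044  0.11937247]
rot [ 0.0021 -0.0012  0.0036] rows 1 then shift [-0.0881 -0.0009  0.0044] rows 3 | shift first [-0.0881 -0.0012  0.0043] IK [-18.  21. 102.   0.  56. -11.] 0.0
```

{"name": "jog_arm", "arguments": {"commands": [{"x":-0.01,"y":0,"z":0.003,"rx":0,"ry":0,"rz":0},{"x":-0.012,"y":0,"z":0,"rx":0,"ry":0,"rz":0},{"x":-0.012,"y":0,"z":0,"rx":0,"ry":0,"rz":0},{"x":-0.012,"y":0,"z":0,"rx":0,"ry":0,"rz":0},{"x":-0.012,"y":0,"z":0,"rx":0,"ry":0,"rz":0},{"x":-0.012,"y":0,"z":0,"rx":0,"ry":0,"rz":0},{"x":-0.008,"y":0,"z":0,"rx":0,"ry":0,"rz":0},{"x":0,"y":0,"z":0,"rx":0,"ry":0,"rz":0}]}}

```text
t: 41.83
ee_pos: [0.4929, -0.114, 0.1139]
orientation: [[0.125, 0.992, -0.001], [0.992, -0.125, 0.002], [0.002, -0.001, -1.0]]
contact_force: [-1.0, 0.9, 0.1]
gripper_width: 0.0428
grasp_force: 0.0
```

{"name": "jog_arm", "arguments": {"commands": [{"x":-0.004,"y":0,"z":0,"rx":0,"ry":0,"rz":0},{"x":0,"y":0,"z":0,"rx":0,"ry":0,"rz":0}]}}

```text
t: 42.0
ee_pos: [0.4925, -0.1165, 0.1138]
orientation: [[0.123, 0.992, -0.001], [0.992, -0.123, 0.002], [0.002, -0.001, -1.0]]
contact_force: [-0.1, -0.2, -0.0]
gripper_width: 0.0428
grasp_force: 0.0
```

{"name": "jog_arm", "arguments": {"commands": [{"x":-0.003,"y":0,"z":0,"rx":0,"ry":0,"rz":0},{"x":0,"y":0,"z":0,"rx":0,"ry":0,"rz":0}]}}

```text
t: 42.17
ee_pos: [0.4922, -0.1192, 0.1138]
orientation: [[0.123, 0.992, -0.001], [0.992, -0.123, 0.002], [0.002, -0.001, -1.0]]
contact_force: [-0.3, 0.6, -0.3]
gripper_width: 0.0427
grasp_force: 0.0
```

{"name": "jog_arm", "arguments": {"commands": [{"x":-0.002,"y":0,"z":0,"rx":0,"ry":0,"rz":0},{"x":0,"y":0,"z":0,"rx":0,"ry":0,"rz":0}]}}

```text
t: 42.33
ee_pos: [0.4921, -0.1208, 0.1138]
orientation: [[0.123, 0.992, -0.0], [0.992, -0.123, 0.003], [0.003, -0.001, -1.0]]
contact_force: [1.4, 3.0, -0.5]
gripper_width: 0.043
grasp_force: 1.6
```

{"name": "jog_arm", "arguments": {"commands": [{"x":-0.0015,"y":0,"z":0,"rx":0,"ry":0,"rz":0},{"x":0,"y":0,"z":0,"rx":0,"ry":0,"rz":0}]}}

```text
t: 42.5
ee_pos: [0.4923, -0.1212, 0.1138]
orientation: [[0.123, 0.992, 0.0], [0.992, -0.123, 0.005], [0.005, -0.0, -1.0]]
contact_force: [5.4, 14.7, 0.4]
gripper_width: 0.043
grasp_force: 7.8
```

{"name": "jog_arm", "arguments": {"commands": [{"x":-0.0008,"y":0,"z":0,"rx":0,"ry":0,"rz":0},{"x":0,"y":0,"z":0,"rx":0,"ry":0,"rz":0}]}}

```text
t: 42.67
ee_pos: [0.4923, -0.1213, 0.1139]
orientation: [[0.123, 0.992, 0.0], [0.992, -0.123, 0.006], [0.006, -0.0, -1.0]]
contact_force: [6.0, 21.2, 0.2]
gripper_width: 0.0425
grasp_force: 10.9
```

Both panels are firmly home (21 N at the stop). Backing off and measuring the cover.

{"name": "jog_arm", "arguments": {"commands": [{"x":0.005,"y":0,"z":0,"rx":0,"ry":0,"rz":0},{"x":0.025,"y":0,"z":0,"rx":0,"ry":0,"rz":0},{"x":0.02,"y":0,"z":-0.035,"rx":0,"ry":0,"rz":0},{"x":0.02,"y":0,"z":-0.035,"rx":0,"ry":0,"rz":0},{"x":0.02,"y":0,"z":-0.035,"rx":0,"ry":0,"rz":0},{"x":0.02,"y":0,"z":-0.035,"rx":0,"ry":0,"rz":0},{"x":0.02,"y":0,"z":-0.035,"rx":0,"ry":0,"rz":0},{"x":0,"y":0,"z":-0.035,"rx":0,"ry":0,"rz":0},{"x":0,"y":0,"z":0,"rx":0,"ry":0,"rz":0}], "claw": 0}}

```text
t: 43.42
ee_pos: [0.5091, 0.006, 0.331]
orientation: [[0.121, 0.993, 0.009], [0.993, -0.121, 0.001], [0.002, 0.009, -1.0]]
contact_force: [-0.0, -0.1, 0.8]
gripper_width: -0.0005
grasp_force: 0.0
```

```bash
cat > cov.py <<'E'
from h import *
O=np.array([.4808,-.2064]); yv=np.array([.127,.992]); xv=np.array([.992,-.127])
def W(x,y,z): return np.r_[O+x*xv+y*yv,z]
if __name__=='__main__':
    s,im=snap('top','t8.png'); C=cam(im); s2,i2=snap('scene','s8.png'); C2=cam(i2)
    for n,i,c in(('top',im,C),('scene',i2,C2)):
        h=cv2.cvtColor(i['color'],cv2.COLOR_RGB2HSV); m=cv2.inRange(h,(20,140,90),(32,255,255))
        for th in(0,1.6,1.7,1.8,1.9):
            P=[proj(c,W(x,-.088+.154*np.cos(th),.117+.154*np.sin(th))).round(1) for x in(-.057,.057)]; print(n,th,P)
        for k in cv2.findContours(m,0,1)[0]:
            if cv2.contourArea(k)>15: x,y,w,hh=cv2.boundingRect(k); print(n,'yellow',x,y,w,hh)
    I=np.hstack([cv2.resize(im['color'][170:250,340:460],(450,300)),cv2.resize(i2['color'][180:280,130:247],(351,300))])[:, :800]
    cv2.imwrite('pics/c8.png',I[:,:,::-1])
E
python3 cov.py; python3 st.py
```

```text
top 0 [array([357.8, 224.3]), array([361.6, 187.7])]
top 1.6 [array([424.3, 223.9]), array([427.6, 183.4])]
top 1.7 [array([429.8, 224.7]), array([433.1, 184.2])]
top 1.8 [array([435. , 225.6]), array([438.2, 185.1])]
top 1.9 [array([440. , 226.4]), array([443.1, 186.1])]
top yellow 148 242 20 27
top yellow 154 238 20 28
top yellow 439 188 5 38
scene 0 [array([214.6, 211.8]), array([219.6, 235.9])]
scene 1.6 [array([161.1, 188.9]), array([163.8, 214.1])]
scene 1.7 [array([156.4, 190. ]), array([158.9, 215.3])]
scene 1.8 [array([151.8, 191.4]), array([154.1, 216.8])]
scene 1.9 [array([147.4, 193.1]), array([149.5, 218.6])]
scene yellow 245 288 29 28
scene yellow 148 193 26 52
scene yellow 339 167 31 16
43.5167 [-3.6  9.1 87.9  0.1 82.9  3.5] [0.508  0.0052 0.3249] 
 [[ 0.123  0.992  0.001]
 [ 0.992 -0.123  0.002]
 [ 0.002  0.001 -1.   ]] [ 0.  -0.4 -1.7] 0.00018386300955402298 0.0
```

View pics/c8.png

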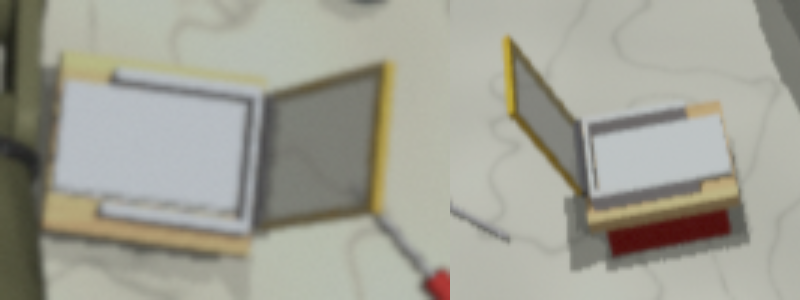

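The picture shows both panels home (left half) and the cover leaning back at about 1.9 rad, with its bar at top-view pixels (439–444, 188–226). I plan an arc push from behind it.

```bash
cat > arc.py <<'E'
from cov import *
def T(th):
    zt=.117+.13*np.sin(th)+.005*np.cos(th)
    r=np.r_[np.linspace(0,.15,300),np.linspace(.15,.158,40)]; o=np.where(r<.15,.005,.008)
    y=-.088+r*np.cos(th)-o*np.sin(th); z=.117+r*np.sin(th)+o*np.cos(th)
    return np.array([y[z>=zt-1e-6].min()-.011,zt])
if __name__=='__main__':
    from plan import *
    P=[(t,T(t)) for t in np.r_[1.9:0:-.1,0.0]]
    for t,p in P: print(round(t,2),'tip',p.round(4),end=' | ')
    a=T(1.9); x=W(.003,a[0]-.025,.38); plan(x,down(82.7)); x[2]=a[1]+.025; plan(x,down(82.7)); x=W(0,T(.05)[0],.147); plan(x,down(82.7))
E
python3 arc.py
```

```text
1.9 tip [-0.1577  0.2384] | 1.8 tip [-0.1427  0.2425] | 1.7 tip [-0.1273  0.2453] | 1.6 tip [-0.1116  0.2468] | 1.5 tip [-0.0964  0.247 ] | 1.4 tip [-0.0818  0.246 ] | 1.3 tip [-0.0689  0.2436] | 1.2 tip [-0.0564  0.24  ] | 1.1 tip [-0.0443  0.2351] | 1.0 tip [-0.0327  0.2291] | 0.9 tip [-0.0218  0.2219] | 0.8 tip [-0.0117  0.2137] | 0.7 tip [-0.0025  0.2046] | 0.6 tip [0.0058 0.1945] | 0.5 tip [0.0131 0.1837] | 0.4 tip [0.0192 0.1722] | 0.3 tip [0.0241 0.1602] | 0.2 tip [0.0278 0.1477] | 0.1 tip [0.0303 0.135 ] | 0.0 tip [-0.099  0.122] | rot [ 0.0012 -0.0017  0.0044] rows 1 then shift [-0.396   0.0029 -0.0551] rows 10 | shift first [-0.3959  0.0013 -0.0558] IK [-44.  21.  66.   0.  93. -36.] 0.0
rot [ 0.0012 -0.0017  0.0044] rows 1 then shift [-0.396   0.0029  0.0615] rows 10 | shift first [-0.3961  0.0011  0.0608] IK [-44.  24.  78.   0.  79. -36.] 0.0
rot [ 0.0012 -0.0017  0.0044] rows 1 then shift [-1.823e-01 -1.000e-04  1.779e-01] rows 7 | shift first [-0.1826 -0.0011  0.1776] IK [-24.  20.  99.  -0.  61. -17.] 0.0
```

{"name": "jog_arm", "arguments": {"commands": [{"x":0,"y":0.0015,"z":-0.035,"rx":0.0012,"ry":-0.0017,"rz":0.0044},{"x":0,"y":0.0014,"z":-0.03,"rx":0,"ry":0,"rz":0},{"x":-0.0396,"y":0,"z":0,"rx":0,"ry":0,"rz":0},{"x":-0.0396,"y":0,"z":0,"rx":0,"ry":0,"rz":0},{"x":-0.0396,"y":0,"z":0,"rx":0,"ry":0,"rz":0},{"x":-0.0396,"y":0,"z":0,"rx":0,"ry":0,"rz":0},{"x":-0.0396,"y":0,"z":0,"rx":0,"ry":0,"rz":0},{"x":-0.0396,"y":0,"z":0,"rx":0,"ry":0,"rz":0},{"x":-0.0396,"y":0,"z":0,"rx":0,"ry":0,"rz":0}]}}

```text
t: 44.27
ee_pos: [0.4745, -0.2725, 0.3873]
orientation: [[0.128, 0.992, -0.004], [0.992, -0.128, 0.002], [0.001, -0.004, -1.0]]
contact_force: [0.5, 0.6, -0.1]
gripper_width: 0.0001
grasp_force: 0.0
```

{"name": "jog_arm", "arguments": {"commands": [{"x":-0.0396,"y":0,"z":0,"rx":0,"ry":0,"rz":0},{"x":-0.0396,"y":0,"z":0,"rx":0,"ry":0,"rz":0},{"x":-0.0396,"y":0,"z":0,"rx":0,"ry":0,"rz":0},{"x":0,"y":0,"z":0,"rx":0,"ry":0,"rz":0},{"x":0,"y":0,"z":0,"rx":0,"ry":0,"rz":0}]}}

```text
t: 44.68
ee_pos: [0.4594, -0.39, 0.3863]
orientation: [[0.131, 0.991, -0.005], [0.991, -0.131, 0.003], [0.002, -0.005, -1.0]]
contact_force: [1.1, -0.3, 0.5]
gripper_width: -0.0004
grasp_force: 0.0
```

```bash
cat > chk.py <<'E'
from arc import *
s=manip.read_state(); d=np.array(s['ee_pos'])[:2]-O; print('tool in cradle: x %.4f y %.4f tipz %.4f'%(d@xv,d@yv,s['ee_pos'][2]-.025),s['contact_force'].round(1))
E
python3 chk.py
```

```text
tool in cradle: x 0.0021 y -0.1849 tipz 0.3613 [ 1.1 -0.3  0.5]
```

Down behind the bar (tip to about 0.238 m).

{"name": "jog_arm", "arguments": {"commands": [{"x":0,"y":0,"z":0.031,"rx":0,"ry":0,"rz":0},{"x":0,"y":0,"z":0.031,"rx":0,"ry":0,"rz":0},{"x":0,"y":0,"z":0.031,"rx":0,"ry":0,"rz":0},{"x":0,"y":0,"z":0.03,"rx":0,"ry":0,"rz":0},{"x":0,"y":0,"z":0,"rx":0,"ry":0,"rz":0},{"x":0,"y":0,"z":0,"rx":0,"ry":0,"rz":0}]}}

```text
t: 45.18
ee_pos: [0.46, -0.3872, 0.2654]
orientation: [[0.127, 0.992, -0.004], [0.992, -0.127, 0.002], [0.002, -0.004, -1.0]]
contact_force: [0.3, -0.6, 1.3]
gripper_width: 0.0002
grasp_force: 0.0
```

```bash
python3 chk.py
```

```text
tool in cradle: x 0.0023 y -0.1820 tipz 0.2404 [ 0.3 -0.6  1.3]
```

{"name": "jog_arm", "arguments": {"commands": [{"x":0.0117,"y":0,"z":-0.0011,"rx":0,"ry":0,"rz":0},{"x":0.0117,"y":0,"z":-0.0011,"rx":0,"ry":0,"rz":0},{"x":0.0117,"y":0,"z":-0.0011,"rx":0,"ry":0,"rz":0},{"x":0.0117,"y":0,"z":-0.0011,"rx":0,"ry":0,"rz":0},{"x":0.0117,"y":0,"z":-0.0011,"rx":0,"ry":0,"rz":0},{"x":0.0117,"y":0,"z":-0.0011,"rx":0,"ry":0,"rz":0},{"x":0,"y":0,"z":0,"rx":0,"ry":0,"rz":0}]}}

```text
t: 45.77
ee_pos: [0.4695, -0.3162, 0.2733]
orientation: [[0.126, 0.992, -0.001], [0.992, -0.126, 0.0], [0.0, -0.001, -1.0]]
contact_force: [-0.2, -0.4, 0.7]
gripper_width: -0.0
grasp_force: 0.0
```

{"name": "jog_arm", "arguments": {"commands": [{"x":0.0152,"y":0,"z":0,"rx":0,"ry":0,"rz":0},{"x":0.0146,"y":0,"z":0.001,"rx":0,"ry":0,"rz":0},{"x":0.0129,"y":0,"z":0.0024,"rx":0,"ry":0,"rz":0},{"x":0.0125,"y":0,"z":0.0036,"rx":0,"ry":0,"rz":0},{"x":0,"y":0,"z":0,"rx":0,"ry":0,"rz":0}]}}

```text
t: 46.18
ee_pos: [0.4762, -0.2614, 0.2648]
orientation: [[0.126, 0.992, -0.003], [0.992, -0.126, 0.002], [0.001, -0.003, -1.0]]
contact_force: [0.3, 0.8, -0.4]
gripper_width: 0.0003
grasp_force: 0.0
```

```bash
python3 chk.py
python3 - <<'E'
from cov import *
for n in('top','scene'):
    i=manip.get_image(n); h=cv2.cvtColor(i['color'],cv2.COLOR_RGB2HSV); m=cv2.inRange(h,(20,140,90),(32,255,255)); c=cam(i)
    print(n,[cv2.boundingRect(k) for k in cv2.findContours(m,0,1)[0] if cv2.contourArea(k)>8])
    for th in(1.1,1.2,1.3): print(th,[proj(c,W(x,-.088+.154*np.cos(th),.117+.154*np.sin(th))).round(0).tolist() for x in(-.057,.057)])
E
```

```text
tool in cradle: x 0.0025 y -0.0551 tipz 0.2398 [ 0.3  0.8 -0.4]
top [(148, 242, 20, 27), (154, 238, 20, 28), (118, 237, 5, 5)]
1.1 [[396.0, 221.0], [399.0, 181.0]]
1.2 [[401.0, 222.0], [405.0, 182.0]]
1.3 [[407.0, 222.0], [411.0, 182.0]]
scene [(245, 288, 29, 28), (174, 188, 11, 56), (339, 167, 31, 16)]
1.1 [[185.0, 189.0], [189.0, 213.0]]
1.2 [[180.0, 188.0], [184.0, 213.0]]
1.3 [[176.0, 188.0], [179.0, 213.0]]
```

The cover is following (scene bar now at columns 174–185, about 1.25 rad). Continuing the arc down.

{"name": "jog_arm", "arguments": {"commands": [{"x":0.0121,"y":0,"z":0.0049,"rx":0,"ry":0,"rz":0},{"x":0.0116,"y":0,"z":0.006,"rx":0,"ry":0,"rz":0},{"x":0.0109,"y":0,"z":0.0072,"rx":0,"ry":0,"rz":0},{"x":0.0101,"y":0,"z":0.0082,"rx":0,"ry":0,"rz":0},{"x":0.0092,"y":0,"z":0.0091,"rx":0,"ry":0,"rz":0},{"x":0.0083,"y":0,"z":0.0101,"rx":0,"ry":0,"rz":0},{"x":0,"y":0,"z":0,"rx":0,"ry":0,"rz":0}]}}

```text
t: 46.87
ee_pos: [0.4834, -0.2001, 0.2176]
orientation: [[0.126, 0.992, -0.005], [0.992, -0.126, 0.002], [0.002, -0.006, -1.0]]
contact_force: [0.0, 0.2, -0.4]
gripper_width: 0.0001
grasp_force: 0.0
```

{"name": "jog_arm", "arguments": {"commands": [{"x":0.0073,"y":0,"z":0.0108,"rx":0,"ry":0,"rz":0},{"x":0.0061,"y":0,"z":0.0115,"rx":0,"ry":0,"rz":0},{"x":0.0049,"y":0,"z":0.012,"rx":0,"ry":0,"rz":0},{"x":0.0037,"y":0,"z":0.0125,"rx":0,"ry":0,"rz":0},{"x":0.0025,"y":0,"z":0.0115,"rx":0,"ry":0,"rz":0},{"x":0,"y":0,"z":0,"rx":0,"ry":0,"rz":0}]}}

```text
t: 47.37
ee_pos: [0.4861, -0.1769, 0.1594]
orientation: [[0.128, 0.992, -0.005], [0.992, -0.128, 0.002], [0.001, -0.005, -1.0]]
contact_force: [0.1, 0.0, -0.9]
gripper_width: -0.0001
grasp_force: 0.0
```

```bash
python3 chk.py
```

```text
tool in cradle: x 0.0015 y 0.0299 tipz 0.1344 [ 0.1  0.  -0.9]
```

{"name": "jog_arm", "arguments": {"commands": [{"x":0,"y":0,"z":0.005,"rx":0,"ry":0,"rz":0},{"x":0,"y":0,"z":0.004,"rx":0,"ry":0,"rz":0},{"x":0,"y":0,"z":0,"rx":0,"ry":0,"rz":0}]}}

```text
t: 47.62
ee_pos: [0.4868, -0.1778, 0.1525]
orientation: [[0.128, 0.992, -0.002], [0.992, -0.128, 0.001], [0.0, -0.002, -1.0]]
contact_force: [0.0, 0.6, 0.2]
gripper_width: -0.0001
grasp_force: 0.0
```

{"name": "jog_arm", "arguments": {"commands": [{"x":0,"y":0,"z":0.002,"rx":0,"ry":0,"rz":0},{"x":0,"y":0,"z":0,"rx":0,"ry":0,"rz":0}]}}

```text
t: 47.78
ee_pos: [0.4869, -0.1778, 0.1509]
orientation: [[0.128, 0.992, -0.002], [0.992, -0.128, 0.0], [0.0, -0.002, -1.0]]
contact_force: [-0.7, -0.3, -0.5]
gripper_width: 0.0
grasp_force: 0.0
```

{"name": "jog_arm", "arguments": {"commands": [{"x":0,"y":0,"z":0.002,"rx":0,"ry":0,"rz":0},{"x":0,"y":0,"z":0,"rx":0,"ry":0,"rz":0}]}}

```text
t: 47.95
ee_pos: [0.4869, -0.1777, 0.1487]
orientation: [[0.128, 0.992, -0.002], [0.992, -0.128, 0.0], [0.0, -0.002, -1.0]]
contact_force: [0.5, 0.7, -0.6]
gripper_width: 0.0004
grasp_force: 0.0
```

```bash
python3 chk.py
```

```text
tool in cradle: x 0.0024 y 0.0292 tipz 0.1237 [ 0.5  0.7 -0.6]
```

```bash
cat > yb.py <<'E'
from cov import *
for n in('scene','top'):
    i=manip.get_image(n); h=cv2.cvtColor(i['color'],cv2.COLOR_RGB2HSV); m=cv2.inRange(h,(20,140,90),(32,255,255)); c=cam(i)
    print(n,[cv2.boundingRect(k) for k in cv2.findContours(m,0,1)[0] if cv2.contourArea(k)>4])
    for th in(0,.1,.3): print(th,[proj(c,W(x,-.088+.154*np.cos(th),.117+.154*np.sin(th))).round(0).tolist() for x in(-.057,.057)])
E
python3 yb.py
```

```text
scene [(245, 288, 29, 28), (175, 211, 47, 33), (339, 167, 31, 16), (256, 0, 6, 3)]
0 [[215.0, 212.0], [220.0, 236.0]]
0.1 [[214.0, 209.0], [219.0, 233.0]]
0.3 [[211.0, 203.0], [216.0, 228.0]]
top [(148, 242, 20, 27), (154, 238, 20, 28), (118, 237, 5, 5), (360, 188, 5, 15)]
0 [[358.0, 224.0], [362.0, 188.0]]
0.1 [[359.0, 224.0], [363.0, 187.0]]
0.3 [[363.0, 223.0], [366.0, 185.0]]
```

{"name": "jog_arm", "arguments": {"commands": [{"x":0,"y":0,"z":0.002,"rx":0,"ry":0,"rz":0},{"x":0,"y":0,"z":0,"rx":0,"ry":0,"rz":0}]}}

```text
t: 48.22
ee_pos: [0.487, -0.1777, 0.147]
orientation: [[0.128, 0.992, -0.002], [0.992, -0.128, 0.0], [0.0, -0.002, -1.0]]
contact_force: [0.4, -0.2, 2.0]
gripper_width: 0.0
grasp_force: 0.9
```

{"name": "jog_arm", "arguments": {"commands": [{"x":0,"y":0,"z":0.0015,"rx":0,"ry":0,"rz":0},{"x":0,"y":0,"z":0,"rx":0,"ry":0,"rz":0}]}}

```text
t: 48.38
ee_pos: [0.4872, -0.1777, 0.1469]
orientation: [[0.128, 0.992, -0.001], [0.992, -0.128, -0.0], [-0.0, -0.001, -1.0]]
contact_force: [-6.6, 2.9, 18.8]
gripper_width: -0.0002
grasp_force: 9.3
```

The cover met its stop at TCP z = 0.147 m, exactly the predicted shut height. Retreating and checking before handing in.

{"name": "jog_arm", "arguments": {"commands": [{"x":0,"y":0,"z":-0.005,"rx":0,"ry":0,"rz":0},{"x":0,"y":0,"z":-0.03,"rx":0,"ry":0,"rz":0},{"x":0,"y":0,"z":-0.04,"rx":0,"ry":0,"rz":0},{"x":0,"y":0,"z":-0.04,"rx":0,"ry":0,"rz":0},{"x":0.03,"y":0,"z":-0.02,"rx":0,"ry":0,"rz":0},{"x":0.04,"y":0,"z":0,"rx":0,"ry":0,"rz":0},{"x":0.04,"y":0,"z":0,"rx":0,"ry":0,"rz":0},{"x":0.04,"y":0,"z":0,"rx":0,"ry":0,"rz":0},{"x":0,"y":0,"z":0,"rx":0,"ry":0,"rz":0},{"x":0,"y":0,"z":0,"rx":0,"ry":0,"rz":0}]}}

```text
t: 49.22
ee_pos: [0.5064, -0.0272, 0.2804]
orientation: [[0.124, 0.992, -0.002], [0.992, -0.124, 0.0], [0.0, -0.002, -1.0]]
contact_force: [-0.2, -0.6, -0.2]
gripper_width: -0.0001
grasp_force: 0.0
```

```bash
python3 chk.py; python3 yb.py; python3 blue.py
python3 - <<'E'
from cov import *
# panel front edge vs deck edge through the cover (scene view): white extent along the cradle centre line
i=manip.get_image('scene'); c=cam(i)
for y in np.arange(.05,.09,.004): 
    u=proj(c,W(.03,y,.102)); print(round(y,3),i['color'][int(round(u[1])),int(round(u[0]))],end=' ')
E
```

```text
tool in cradle: x 0.0026 y 0.1810 tipz 0.2554 [-0.2 -0.6 -0.2]
scene [(245, 288, 29, 28), (175, 212, 47, 32), (339, 167, 31, 16)]
0 [[215.0, 212.0], [220.0, 236.0]]
0.1 [[214.0, 209.0], [219.0, 233.0]]
0.3 [[211.0, 203.0], [216.0, 228.0]]
top [(148, 242, 19, 27), (154, 238, 20, 28), (118, 237, 5, 5)]
0 [[358.0, 224.0], [362.0, 188.0]]
0.1 [[359.0, 224.0], [363.0, 187.0]]
0.3 [[363.0, 223.0], [366.0, 185.0]]
0.05 [177 169 137] 0.054 [168 171 164] 0.058 [174 170 143] 0.062 [179 164  88] 0.066 [187 167  57] 0.07 [185 165  53] 0.074 [170 158  97] 0.078 [182 182 173] 0.082 [166 154 131] 0.086 [167 168 158]
```

```bash
python3 -c "
from cell import manip
print(manip.job_done())"
```

```text
the job is handed in; nothing more can be done
None
```

I turned over both panels that were present and stacked them white side up, fully home against the cradle's back stop. I then swung the cover shut onto its stop, with the arm clear, and handed the job in at about 49 s; it returned no verdict.

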